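Fold two salvaged bonnet hinges and store them in their sloping cases

ROBOT

A 6-joint arm with a two-finger parallel gripper is mounted at the origin on the work surface. World frame = base frame: x ahead of the robot, y to its left, z up, the work surface at z = 0. Lengths are in m, angles in rad, forces in N, time in s.
With the tool pointing down it reaches from about 0.3 to 0.875 m from the base axis. Payload 4.2 kg.
Tool frame: the origin (TCP) lies midway between the tips of the shut fingers; the grasp point (between the pads) lies 19 mm behind it; y points along the fingers, z is the direction in which the jaws open and shut, and the axes are right-handed (so a half turn about y gives the same grasp; the last joint's range is limited). The gripper opens to 85 mm and grips with 20 to 120 N. Pads are 22 mm wide; open, the fingers measure 114 mm over their backs; the gripper's body (76 mm by 85 mm) begins 54 mm behind the grasp point. The pads swing forward as they close: fully open they stand 13 mm farther back than shut.
Start: joints at [-1.293, 0.32, 1.565, -0, 1.257, -0.02], TCP at [0.169, -0.55, 0.2] pointing down, gripper open.
Joint ranges: [-3.11, 3.11], [-0.84, 2.01], [0.21, 2.61], [-1.34, 4.49], [0.05, 2.63], [-2.56, 2.56]. Speed limits (rad/s): [2.57, 2.57, 3.14, 3.14, 3.14, 3.14].

INTERFACE

Orientations are given as a unit quaternion [w, x, y, z].
In Python, from rig import arm gives the robot as it stands.
- The arm moves only by the shell command python3 -m jog 'ROWS' [OPENING] [FORCE]. ROWS is JSON, a list of rows, each an object of numbers: "tx", "ty", "tz": the shift along the tool's x, y, z in cm; "rx", "ry", "rz": the turn, a rotation vector about the tool's x, y, z in rad. In form: [{"tx": .., "ty": .., "tz": .., "rx": .., "ry": .., "rz": ..}, ...]. A call has 1 to 20 rows; each row shifts and turns the pose as measured when the row begins, along the tool's axes as they then stand; what a row does not reach is not made up. A row lasts 1/12 s, in which the tool goes at most 41.7 mm and 7.16 degrees, less where a joint would pass 70% of its speed; a pose out of reach is approached as far as the arm can. A call is refused whole if a number of a shift passes 4.17 or a number of a turn 0.125, either way. A call with a gripper value outside its range is refused whole. OPENING is the opening, from 0 (shut) to 1 (fully open), set as the call begins (- or left out, the last holds). The fingers move at their own pace and stop on an object; FORCE is the grip in N (left out, the last holds). Time passes only in rows, so rows that do not move let the fingers close. It gives the time, the measured TCP pose, the force and the opening at its end, in the units of the state.
- arm.read_state(): the state, without advancing time (a new reading comes with each control period).
- arm.read_camera(name): name is "scene" or "side" or "wrist"; returns the picture (480x640x3 uint8, red, green, blue); there is no depth.
- arm.camera_model(name): a dict with "camera_matrix" (3x3 intrinsics, pixels), "view" (4x4, takes a point from world to camera coordinates); the wrist camera has in their place "T_tool_cam" (4x4, takes a point from camera to tool coordinates, whose origin is the TCP and whose axes are the tool frame's). Camera axes: x right, y up, looking along -z (the intrinsics and any distortion apply to the point x, -y, -z); pixel columns grow to the right and rows downward; lengths in m; the calibration is good to about 2 mm. A picture is of the moment at which its call begins: read the wrist's pose just before it. camera_model takes no time and is no camera call.
- arm.finish_job(): hands the job in, once; it reports no verdict.
Trained networks look in the newest picture that a camera, given by its name, has taken for a name from the list of things; names that differ only in an ending like _2 or _b are one class to them, and where a whole thing is asked for, a point or a joint stands for the part that bears it (a point fixed in the world has none). Each returns a list of dicts, best first, with "conf" (0 to 1); they miss things now and then, are a little off and sometimes report something else, mostly with a low value. They report only what shows in the picture. A call takes as long as a camera call. They do not tell look-alikes from the thing itself.
- arm.boxes_of(label, camera): "bbox" ([left, top, right, bottom] in pixels, round what is visible of it).
The state is a dict: "t": time; "qpos": joint angles; "qvel": joint speeds; "effort": joint torques, N m; "eef_pos": TCP position; "tool_rot": TCP orientation; "wrist_force": force on the tool from outside, world axes, zero at the start; "moment": the same for the moment, N m; "gripper_width": opening from 0.0 (shut) to 1.0 (fully open).
Only numpy, scipy, OpenCV 4.12 (cv2) and the standard library are available. Lean on these libraries where they do the work, as an engineer would, in place of code of your own. Each camera call takes 0.05 s, during which the arm holds its last target.

TASK

Two salvaged bonnet hinges, a long and a short one, lie half open on the bench of the parts store. Fold each one fully shut and lay it in the sloping storage case made for its length, flat on the bottom of the bay, then let go. Leave everything else where it is.

Things in the scene. Friction and masses are not known exactly. Their poses are not given: they have to be found in the camera images.
- long_center (a point): Loose long folding bonnet hinge, 0.32 kg: two straight dark-steel arms 12 mm thick, 36 mm tall, on edge, joined at one end by a pivot. Shut: a bar 170 x 26 x 36 mm, arms side by side 2 mm apart. The point, fixed to the first arm, is the centre of that shut bar, 18 mm above the underside. x: along the first arm, pivot end to free end; z: up. The first arm fills y = -13 to -1 mm.
- long_pivot (a point): On the pivot axis of the long hinge, half-way up its upright round barrel (26 mm diameter, 36 mm tall), 72 mm towards -x from long_center; same axes.
- long_arm (a joint): Angle (rad) between the arms of the long hinge: 0 = shut (stop); starts at 0.40 to 0.75. The second arm points along the first arm's x turned by this angle about +z (towards +y). Friction pivot, 0.04 N m: it stays where it is left; pressing the outer sides of both arms together shuts it.
- short_center (a point): Loose short folding bonnet hinge, 0.24 kg: two straight dark-steel arms 12 mm thick, 36 mm tall, on edge, joined at one end by a pivot. Shut: a bar 120 x 26 x 36 mm, arms side by side 2 mm apart. The point, fixed to the first arm, is the centre of that shut bar, 18 mm above the underside. x: along the first arm, pivot end to free end; z: up. The first arm fills y = -13 to -1 mm.
- short_pivot (a point): On the pivot axis of the short hinge, half-way up its upright round barrel (26 mm diameter, 36 mm tall), 47 mm towards -x from short_center; same axes.
- short_arm (a joint): Angle (rad) between the arms of the short hinge: 0 = shut (stop); starts at 0.40 to 0.75. The second arm points along the first arm's x turned by this angle about +z (towards +y). Friction pivot, 0.04 N m: it stays where it is left; pressing the outer sides of both arms together shuts it.
- longcase_bay (a point): Floor centre of the bay of the fixed long storage case (sheet metal), 69 mm above the bench. x: up the 30 degree slope, towards the robot; z: square to the bay floor. Bay 178 mm (x) by 34 mm inside; walls 5 mm thick, 20 mm high, with a 60 mm finger gap mid-length in both sides. The shut hinge lies along x, either end up, 4 mm free all round, its centre 18 mm above the floor.
- shortcase_bay (a point): Floor centre of the bay of the fixed short storage case (sheet metal), 56 mm above the bench. x: up the 30 degree slope, towards the robot; z: square to the bay floor. Bay 128 mm (x) by 34 mm inside; walls 5 mm thick, 20 mm high, with a 60 mm finger gap mid-length in both sides. The shut hinge lies along x, either end up, 4 mm free all round, its centre 18 mm above the floor.
- tape: Bystander, loose: roll of masking tape lying flat, 88 mm across, 25 mm high; origin at the centre of its underside.
- jar: Bystander, loose: jar with steel cap, 60 mm across, 85 mm high; origin at the centre of its underside.
- spanner: Bystander, loose: steel spanner lying flat, 170 mm long; origin on its underside, mid-length.
- mug: Bystander, loose: white mug, 80 mm across, 90 mm high; origin at the centre of its underside.
- can: Bystander, loose: closed metal can, 60 mm across, 120 mm high; origin at the centre of its underside.
There are look-alikes about, which are no part of the job. Leave any purple look-alike of the part that bears shortcase_bay alone. What is shaped like the part that bears short_center but blue is not meant.

How it is judged:
By the outcome, as a careful person would: the job done as asked, in the order asked, and still so for the second after the job is handed in, with the robot touching nothing.
It also fails if it takes over 66 s, if anything falls off the work surface, if the arm or the gripper's body presses on something with over 40 N, if the wrist force passes 120 N, or if a joint passes its speed limit or range.

## Working session

There is one attempt and no reset: what is moved stays moved. The work goes in short steps, Python scripts to look and compute and a shell command to move; the robot and the scene stay as the last step left them, time stands still between calls to the robot, and variables do not carry over. Pictures are saved under pics/ and viewed, and the job is handed in when it is done.

```bash
ls; mkdir -p pics; python3 - <<'E'
from rig import arm
import cv2,numpy as np
print(arm.read_state())
for n in ["scene","side","wrist"]:
    im=arm.read_camera(n); cv2.imwrite(f"pics/{n}0.png",im[:,:,::-1])
    m=arm.camera_model(n); print(n,{k:np.round(np.array(v),4).tolist() if not isinstance(v,str) else v for k,v in m.items()})
E
```

```text
pics
{'t': 0.0, 'qpos': array([-1.29299888e+00,  3.20306344e-01,  1.56567615e+00,  4.20423742e-05,
        1.25737655e+00, -1.99923621e-02]), 'qvel': array([ 5.95770253e-04, -9.26551043e-05,  1.00075826e-03,  3.80288400e-04,
        1.65577433e-03, -1.91272445e-03]), 'effort': array([ 2.91151802e-03, -4.15512228e+01, -2.34160030e+01,  1.32058208e-04,
        8.18649831e-03, -1.15958238e-05]), 'eef_pos': array([ 0.16858448, -0.5491842 ,  0.19947512]), 'tool_rot': array([ 0.10482516, -0.10495768,  0.69990464, -0.69866234]), 'wrist_force': array([-0.62510437,  0.32204732,  0.61696637]), 'moment': array([ 0.00713835, -0.00918308,  0.06470408]), 'gripper_width': 0.9988526995440886}
scene {'camera_matrix': [[482.3075, 0.0, 325.1425], [0.0, 482.3075, 242.3021], [0.0, 0.0, 1.0]], 'view': [[-0.6289, 0.7773, -0.0158, 0.2837], [-0.4838, -0.3754, 0.7906, 0.2153], [0.6086, 0.5048, 0.6122, -1.5058], [0.0, 0.0, 0.0, 1.0]]}
side {'camera_matrix': [[501.657, 0.0, 322.2403], [0.0, 501.657, 234.2401], [0.0, 0.0, 1.0]], 'view': [[-0.9674, -0.2532, -0.0053, 0.5132], [0.1734, -0.6777, 0.7146, -0.1134], [-0.1845, 0.6904, 0.6996, -1.2121], [0.0, 0.0, 0.0, 1.0]]}
wrist {'camera_matrix': [[373.4841, 0.0, 322.0542], [0.0, 373.4841, 242.1845], [0.0, 0.0, 1.0]], 'T_tool_cam': [[0.0002, -0.9455, -0.3257, -0.0835], [-0.0016, 0.3257, -0.9455, -0.1736], [1.0, 0.0007, -0.0015, 0.0004], [0.0, 0.0, 0.0, 1.0]]}
```

View pics/scene0.png

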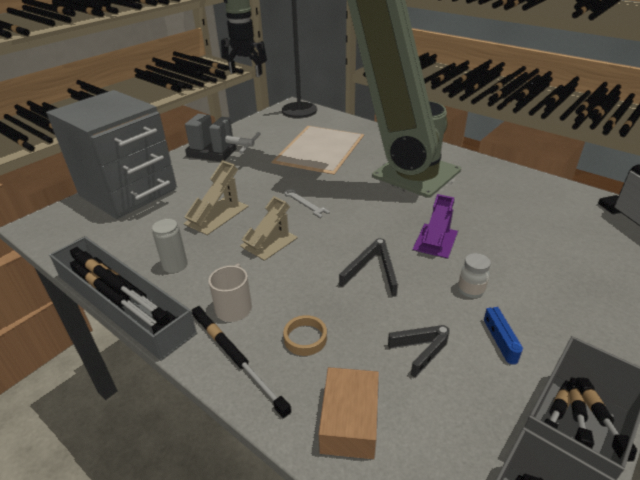

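View pics/side0.png

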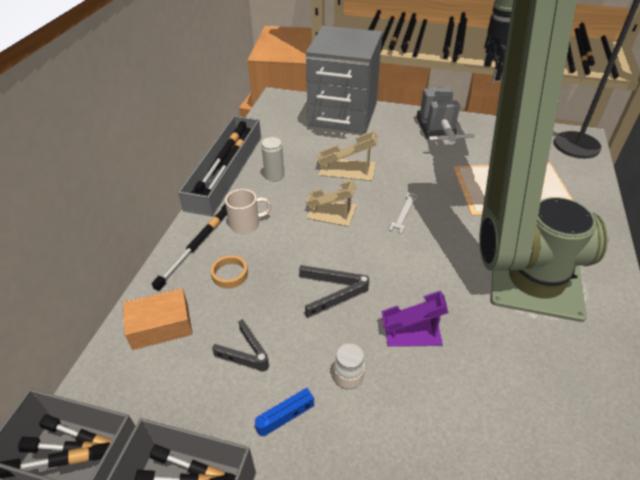

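View pics/wrist0.png

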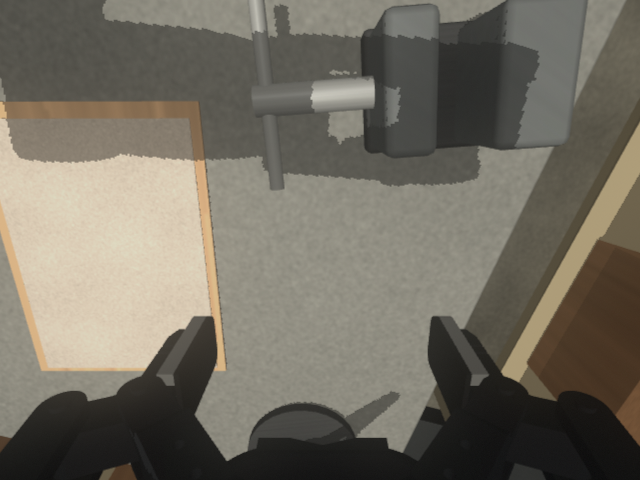

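Candidates (scene px): long hinge dark, pivot (380,240); short hinge dark, pivot (444,330); blue shut look-alike (503,333) – not meant; beige cases long (215,195), short (270,228); purple case (437,225) – leave alone.

```bash
python3 - <<'E'
import cv2
a=cv2.imread('pics/scene0.png');b=cv2.imread('pics/side0.png')
def crop(im,x0,y0,x1,y1,n):
    c=im[y0:y1,x0:x1]; s=min(800/c.shape[1],600/c.shape[0]); cv2.imwrite(f'pics/{n}.png',cv2.resize(c,None,fx=s,fy=s,interpolation=cv2.INTER_CUBIC)); print(n,s)
crop(a,330,225,470,385,'c1'); crop(b,200,255,380,375,'c2'); crop(a,175,155,335,275,'c3'); crop(b,295,125,425,235,'c4')
E
```

```text
c1 3.75
c2 4.444444444444445
c3 5.0
c4 5.454545454545454
```

View pics/c1.png

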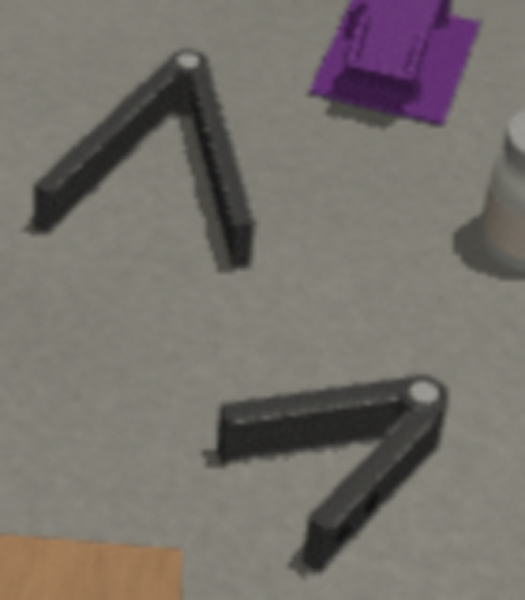

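View pics/c2.png

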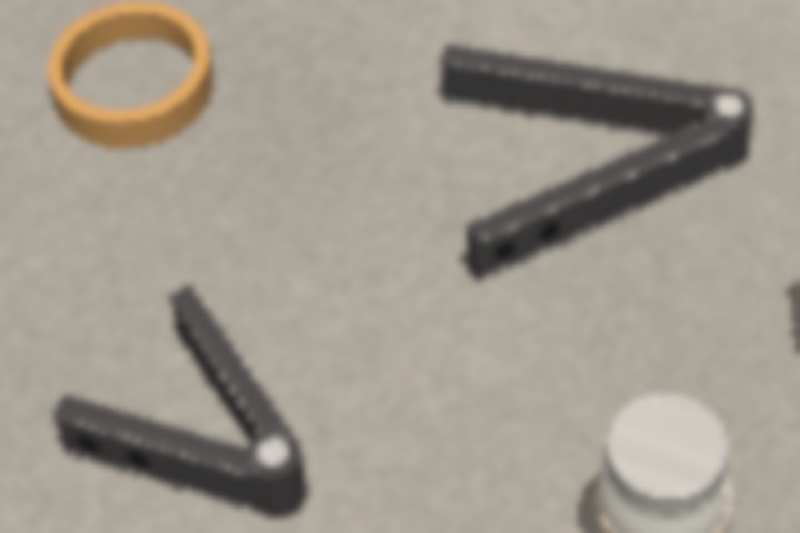

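View pics/c3.png

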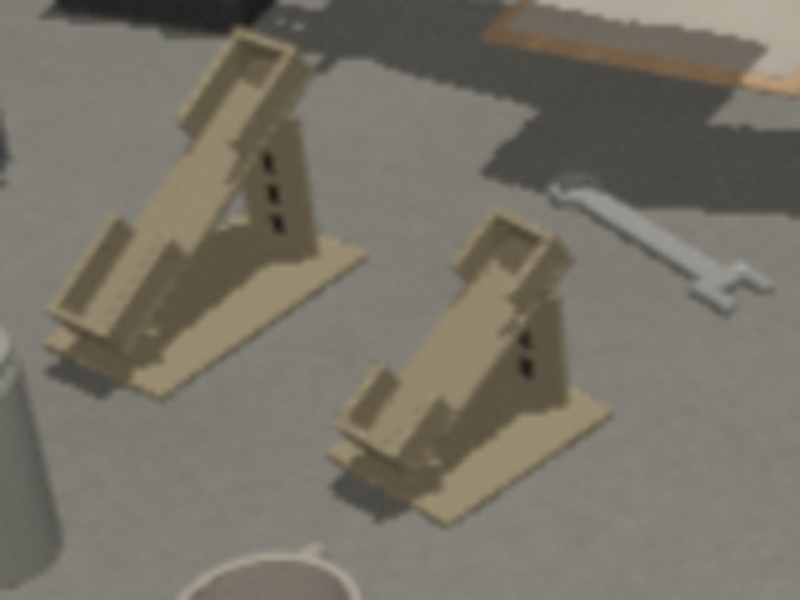

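View pics/c4.png

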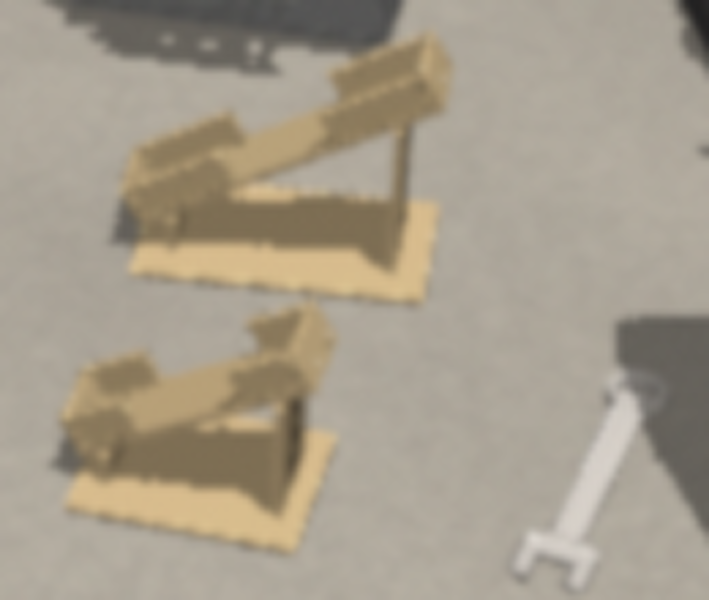

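```bash
cat > h.py <<'E'
from rig import arm
import numpy as np, cv2
from scipy.spatial.transform import Rotation as R
from scipy.optimize import least_squares
def st():
    s=arm.read_state(); q=s['tool_rot']; return s,np.array(s['eef_pos']),R.from_quat([q[1],q[2],q[3],q[0]])
def cam(n):
    m=arm.camera_model(n); K=np.array(m['camera_matrix'])
    if n=='wrist':
        s,p,r=st(); T=np.eye(4);T[:3,:3]=r.as_matrix();T[:3,3]=p
        V=np.linalg.inv(T@np.array(m['T_tool_cam']))
    else: V=np.array(m['view'])
    return K,V
def proj(c,P):
    K,V=c; P=np.atleast_2d(P); q=P@V[:3,:3].T+V[:3,3]; u=np.c_[q[:,0],-q[:,1],-q[:,2]]@K.T; return u[:,:2]/u[:,2:]
def ray(c,uv):
    K,V=c; d=np.linalg.inv(K)@np.array([uv[0],uv[1],1]); d=np.array([d[0],-d[1],-d[2]]); return -V[:3,:3].T@V[:3,3], V[:3,:3].T@d
def onz(c,uv,z):
    o,d=ray(c,uv); return o+d*(z-o[2])/d[2]
def tri(c1,u1,c2,u2,x0=(0.5,0,0.03)):
    r=least_squares(lambda X:np.r_[proj(c1,X)[0]-u1,proj(c2,X)[0]-u2],x0); return r.x,np.abs(r.fun).max()
E
python3 - <<'E'
from h import *
S=cam('scene');D=cam('side')
f1=lambda x,y:np.array([330+x/3.75,225+y/3.75]);f2=lambda x,y:np.array([200+x/4.4444,255+y/4.4444])
for n,a,b in [('Lp',f1(188,61),f2(729,105)),('LA',f1(45,186),f2(448,50)),('LB',f1(243,224),f2(477,230)),('Sp',f1(424,391),f2(273,452)),('SA',f1(225,410),f2(182,292)),('SB',f1(322,520),f2(66,405))]:
    x,e=tri(S,a,D,b); print(n,x.round(4),e.round(2),onz(S,a,.036)[:2].round(4),onz(D,b,.036)[:2].round(4))
g1=lambda x,y:np.array([175+x/5,155+y/5]);g2=lambda x,y:np.array([295+x/5.4545,125+y/5.4545])
def case(L,z,sc,sd):
    P=np.array([[L/2+.005,-.022,.02],[L/2+.005,.022,.02],[-L/2-.005,-.022,.02],[-L/2-.005,.022,.02]])
    def f(v):
        M=R.from_euler('ZY',[v[2],-np.pi/6]).as_matrix(); X=P@M.T+np.array([v[0],v[1],z]); return X
    def res(v):
        X=f(v); o=[]
        for c,m in((S,sc),(D,sd)):
            u=proj(c,X)
            for k,p in m.items(): o+=list(u[k]-p)
        return np.array(o)
    best=min((least_squares(res,[.5,-.4,y]) for y in (np.pi,np.pi/2,-np.pi/2,2.)),key=lambda r:r.cost)
    print(best.x.round(4),best.fun.round(1)); print(f(best.x).round(3).tolist())
# long: upper end (robot side), index0 = -y, 1=+y
U=lambda d,g:{k:g(*p) for k,p in d.items()}
for L,z,sc,sd in [(.178,.069,{0:(238,30),1:(314,68),2:(50,308),3:(115,350)},{2:(130,150),3:(124,195)}),(.128,.056,{0:(495,210),1:(574,252),2:(338,420),3:(402,465)},{2:(82,372),3:(68,415)})]:
    for sw in (0,1):
        s2={k^sw:v for k,v in sc.items()};d2={k^sw:v for k,v in sd.items()}
        case(L,z,U(s2,g1),U(d2,g2))
E
```

```text
Lp [0.3964 0.1279 0.0363] 0.73 [0.3977 0.13  ] [0.3964 0.1253]
LA [0.5505 0.1283 0.0361] 1.04 [0.5519 0.1309] [0.5507 0.1248]
LB [0.5032 0.2379 0.0331] 0.99 [0.5075 0.2419] [0.5025 0.2372]
Sp [0.5583 0.385  0.037 ] 0.6 [0.5581 0.3859] [0.5585 0.383 ]
SA [0.6322 0.3098 0.0348] 0.41 [0.6335 0.3111] [0.6318 0.3095]
SB [0.6617 0.3846 0.0342] 0.9 [0.6637 0.3868] [0.661  0.3834]
[ 0.5364 -0.3083  3.0856] [ 15.6   5.7 -10.   -7.    8.9   5.8 -14.   -9.   -3.8   7.8   1.8  -8.6]
[[0.466, -0.282, 0.133], [0.464, -0.326, 0.133], [0.629, -0.291, 0.039], [0.626, -0.335, 0.039]]
[ 0.5356 -0.3107  3.1928] [ 2.2 -0.3 -1.3 -3.5  0.3  0.7 -1.3 -2.2 -0.4  0.9 -2.4  1.2]
[[0.463, -0.292, 0.133], [0.465, -0.336, 0.133], [0.626, -0.284, 0.039], [0.628, -0.328, 0.039]]
[ 0.5355 -0.108   2.8753] [ 16.1   8.6  -9.2  -7.5   7.4   7.  -14.  -10.8  -5.8   7.7   5.   -9.2]
[[0.493, -0.074, 0.108], [0.482, -0.116, 0.108], [0.609, -0.105, 0.039], [0.597, -0.148, 0.039]]
[ 0.5332 -0.1123 -3.2171] [ 2.4 -1.  -1.4 -3.  -0.1  0.3 -1.4 -1.3  0.2  0.3 -2.7  2.2]
[[0.485, -0.087, 0.108], [0.482, -0.13, 0.108], [0.604, -0.096, 0.039], [0.601, -0.139, 0.039]]
```

```bash
cat >> h.py <<'E'
def target(pos,approach,jaw):
    """tool pose: y along approach, z along jaw (either sign, choose nearest)"""
    y=np.array(approach,float);y/=np.linalg.norm(y); z=np.array(jaw,float); z-=y*(z@y); z/=np.linalg.norm(z)
    s,p,r=st(); best=None
    for sg in(1,-1):
        M=np.c_[np.cross(y,sg*z),y,sg*z]; a=(r.inv()*R.from_matrix(M)).magnitude()
        if best is None or a<best[0]: best=(a,M)
    return np.array(pos,float),R.from_matrix(best[1])
def plan(pos,approach,jaw,N=None,tc=None):
    """per-row tool shift (cm) and turn for N equal rows"""
    s,p,r=st(); P,Q=target(pos,approach,jaw) if tc is None else tc
    rv=(r.inv()*Q).as_rotvec(); d=P-p
    n0=int(np.ceil(max(np.linalg.norm(d)/.04,np.abs(rv).max()/.12,1)))
    N=N or n0
    step=R.from_rotvec(rv/N); A=np.zeros((3,3)); c=r
    for k in range(N): A+=c.as_matrix(); c=c*step
    t=np.linalg.solve(A,d)*100
    print(f"t={s['t']:.2f} at {p.round(4)} w={s['gripper_width']:.3f} F={np.round(s['wrist_force'],1)} N={N} (min {n0}) row t(cm)={t.round(3)} r={ (rv/N).round(4)} | total r={rv.round(3)} d={d.round(3)}")
E
python3 - <<'E'
from h import *
s,p,r=st(); print(r.as_matrix().round(3))
b=.37; 
plan([.435,.145,.25],[0,0,-1],[-np.sin(b),np.cos(b),0])
E
```

```text
[[-0.956 -0.     0.293]
 [-0.293  0.001 -0.956]
 [-0.    -1.    -0.001]]
t=0.15 at [ 0.1686 -0.5493  0.1997] w=1.001 F=[-0.5  0.3 -1. ] N=19 (min 19) row t(cm)=[-2.517 -0.263 -2.999] r=[ 0.0001 -0.0038 -0.    ] | total r=[ 0.001 -0.072 -0.   ] d=[0.266 0.694 0.05 ]
```

```bash
python3 -m jog '[{"tx":-2.5,"ty":-0.3,"tz":-3.0},{"tx":-2.5,"ty":-0.3,"tz":-3.0},{"tx":-2.5,"ty":-0.3,"tz":-3.0},{"tx":-2.5,"ty":-0.3,"tz":-3.0},{"tx":-2.5,"ty":-0.3,"tz":-3.0},{"tx":-2.5,"ty":-0.3,"tz":-3.0},{"tx":-2.5,"ty":-0.3,"tz":-3.0},{"tx":-2.5,"ty":-0.3,"tz":-3.0},{"tx":-2.5,"ty":-0.3,"tz":-3.0},{"tx":-2.5,"ty":-0.3,"tz":-3.0},{"tx":-2.5,"ty":-0.3,"tz":-3.0},{"tx":-2.5,"ty":-0.3,"tz":-3.0},{"tx":-2.5,"ty":-0.3,"tz":-3.0},{"tx":-2.5,"ty":-0.3,"tz":-3.0},{"tx":-2.5,"ty":-0.3,"tz":-3.0},{"tx":-2.5,"ty":-0.3,"tz":-3.0}]' 1 40; python3 - <<'E'
from h import *
b=.37
plan([.435,.145,.25],[0,0,-1],[-np.sin(b),np.cos(b),0]); print(st()[0]['qpos'].round(3))
cv2.imwrite('pics/w1.png',arm.read_camera('wrist')[:,:,::-1])
E
```

```text
t=0.15 at [ 0.1686 -0.5493  0.1997] w=1.001 F=[-0.5  0.3 -1. ] N=19 (min 19) row t(cm)=[-2.517 -0.263 -2.999] r=[ 0.0001 -0.0038 -0.    ] | total r=[ 0.001 -0.072 -0.   ] d=[0.266 0.694 0.05 ]
[-1.293  0.32   1.565  0.     1.257 -0.02 ]validation failed for argument at $[0]...
```

View pics/w1.png

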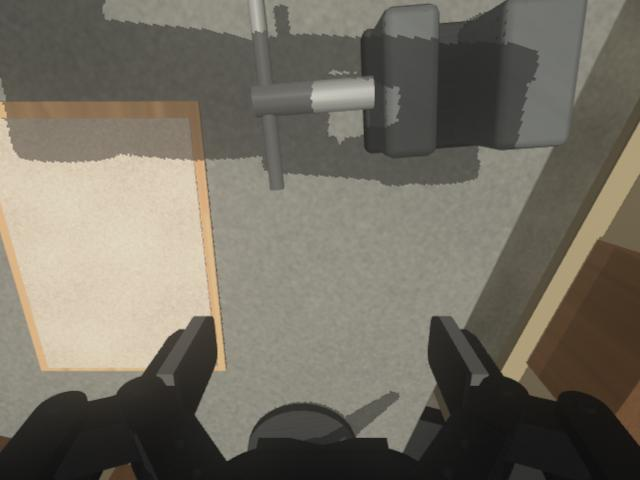

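The rows need all six keys. The picture shows no movement yet.

```bash
python3 -m jog '[{"tx":-2.5,"ty":-0.3,"tz":-3.0,"rx":0,"ry":0,"rz":0},{"tx":-2.5,"ty":-0.3,"tz":-3.0,"rx":0,"ry":0,"rz":0},{"tx":-2.5,"ty":-0.3,"tz":-3.0,"rx":0,"ry":0,"rz":0},{"tx":-2.5,"ty":-0.3,"tz":-3.0,"rx":0,"ry":0,"rz":0},{"tx":-2.5,"ty":-0.3,"tz":-3.0,"rx":0,"ry":0,"rz":0},{"tx":-2.5,"ty":-0.3,"tz":-3.0,"rx":0,"ry":0,"rz":0},{"tx":-2.5,"ty":-0.3,"tz":-3.0,"rx":0,"ry":0,"rz":0},{"tx":-2.5,"ty":-0.3,"tz":-3.0,"rx":0,"ry":0,"rz":0},{"tx":-2.5,"ty":-0.3,"tz":-3.0,"rx":0,"ry":0,"rz":0},{"tx":-2.5,"ty":-0.3,"tz":-3.0,"rx":0,"ry":0,"rz":0},{"tx":-2.5,"ty":-0.3,"tz":-3.0,"rx":0,"ry":0,"rz":0},{"tx":-2.5,"ty":-0.3,"tz":-3.0,"rx":0,"ry":0,"rz":0},{"tx":-2.5,"ty":-0.3,"tz":-3.0,"rx":0,"ry":0,"rz":0},{"tx":-2.5,"ty":-0.3,"tz":-3.0,"rx":0,"ry":0,"rz":0},{"tx":-2.5,"ty":-0.3,"tz":-3.0,"rx":0,"ry":0,"rz":0},{"tx":-2.5,"ty":-0.3,"tz":-3.0,"rx":0,"ry":0,"rz":0}]' 1 40; python3 - <<'E'
from h import *
b=.37
plan([.435,.145,.25],[0,0,-1],[-np.sin(b),np.cos(b),0]); print(st()[0]['qpos'].round(3))
cv2.imwrite('pics/w1.png',arm.read_camera('wrist')[:,:,::-1])
E
```

```text
t: 1.53
eef_pos: [0.4167, 0.0457, 0.2473]
tool_rot: [0.101, -0.098, 0.7, -0.7]
wrist_force: [0.7, -0.5, 0.1]
gripper_width: 0.999
t=1.53 at [0.4167 0.0457 0.2473] w=0.999 F=[ 0.7 -0.5  0.1] N=3 (min 3) row t(cm)=[-1.595 -0.087 -2.964] r=[-0.0001 -0.0292 -0.0011] | total r=[-0.    -0.088 -0.003] d=[0.018 0.099 0.003]
[8.100e-02 3.800e-02 1.801e+00 1.000e-03 1.299e+00 1.370e+00]
```

View pics/w1.png

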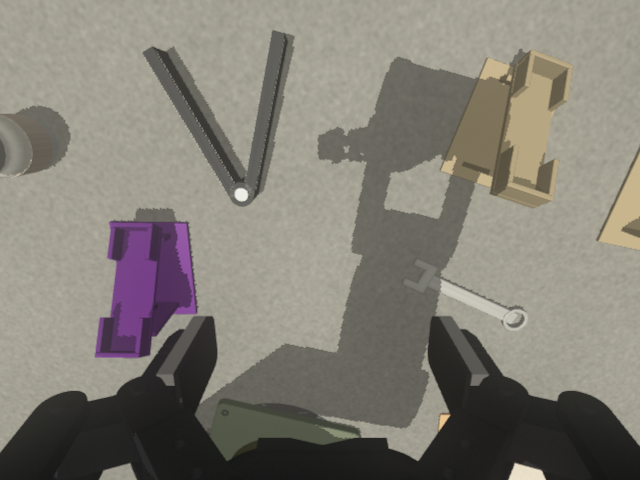

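Long hinge at top: pivot (241,195), free ends near (284,34) and (158,50); short case at right (535,130). Zooming in on both.

```bash
python3 - <<'E'
from h import *
im=cv2.imread('pics/w1.png')
c=im[20:215,135:305]; cv2.imwrite('pics/c5.png',cv2.resize(c,None,fx=3,fy=3,interpolation=cv2.INTER_CUBIC))
c=im[40:215,430:580]; cv2.imwrite('pics/c6.png',cv2.resize(c,None,fx=3.4,fy=3.4,interpolation=cv2.INTER_CUBIC))
E
```

```text
(no output)
```

View pics/c5.png

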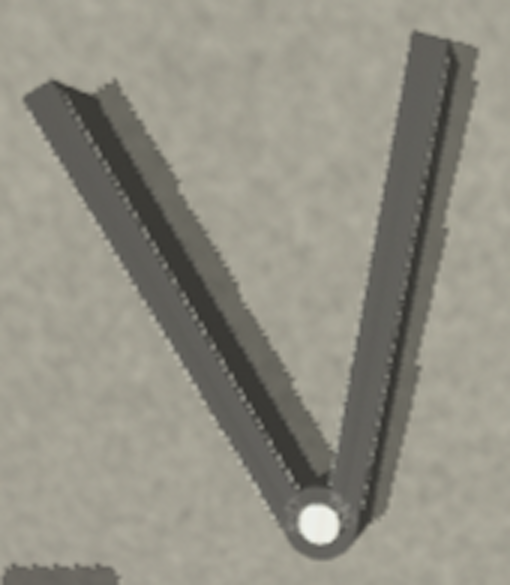

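View pics/c6.png

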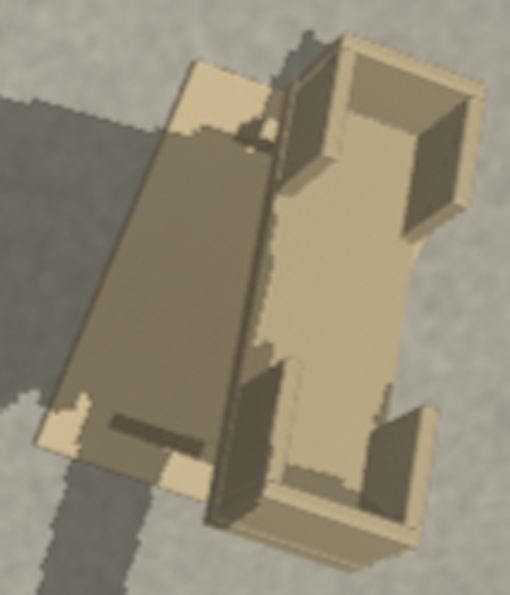

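```bash
cat >> h.py <<'E'
def casefit(cs,L,z,obs,x0):
    P=np.array([[L/2+.005,-.022,.02],[L/2+.005,.022,.02],[-L/2-.005,-.022,.02],[-L/2-.005,.022,.02]])
    def res(v):
        X=P@R.from_euler('ZY',[v[2],-np.pi/6]).as_matrix().T+np.array([v[0],v[1],z])
        return np.concatenate([(proj(c,X)[k]-np.array(p)) for c,o in zip(cs,obs) for k,p in o.items()])
    r=least_squares(res,x0); print('case',r.x.round(4),r.fun.round(1)); return r.x
E
python3 - <<'E'
from h import *
W=cam('wrist'); f=lambda x,y:(135+x/3,20+y/3)
Z=.036
g=lambda *a:onz(W,f(*a),Z)[:2]
p=g(319,523); print('piv',p.round(4))
for n,a,b in [('Aout',(450,55),(378,470)),('Ain',(413,33),(345,440)),('Bout',(25,97),(275,510)),('Bin',(54,82),(300,470))]:
    a,b=g(*a),g(*b); d=a-b; print(n,np.arctan2(d[1],d[0]).round(4),'dist piv', (np.cross(np.r_[d,0],np.r_[p-b,0])[2]/np.linalg.norm(d)).round(4))
for q in [(412,32),(452,45),(25,97),(54,82)]: print(g(*q).round(4), np.linalg.norm(g(*q)-p).round(4))
h=lambda x,y:(430+x/3.4,40+y/3.4)
casefit([W],.128,.056,[{2:h(345,37),3:h(486,88),0:h(265,493),1:h(418,545)}],[.533,-.112,3.07])
E
```

```text
piv [0.4014 0.135 ]
Aout 0.0647 dist piv 0.017
Ain 0.0606 dist piv 0.0041
Bout 0.7671 dist piv -0.0112
Bin 0.8001 dist piv 0.0044
[0.558  0.1407] 0.1567
[0.558  0.1281] 0.1568
[0.5065 0.2519] 0.1572
[0.5133 0.2439] 0.1561
case [ 0.5397 -0.1127  3.1171] [-0.2 -1.3  0.7 -0.2 -1.1  0.6  0.6  1.1]
```

```bash
cat >> h.py <<'E'
def snap(n,name):
    c=cam(n); im=arm.read_camera(n); cv2.imwrite(f'pics/{name}.png',im[:,:,::-1]); np.savez(f'pics/{name}.npz',K=c[0],V=c[1]); return c
def load(name):
    d=np.load(f'pics/{name}.npz'); return d['K'],d['V']
def zoom(name,x0,y0,x1,y1,out):
    im=cv2.imread(f'pics/{name}.png')[y0:y1,x0:x1]; s=min(800/im.shape[1],600/im.shape[0],4); cv2.imwrite(f'pics/{out}.png',cv2.resize(im,None,fx=s,fy=s,interpolation=cv2.INTER_CUBIC)); print('zoom',out,x0,y0,round(s,4))
E
python3 -m jog '[{"tx":-1.6,"ty":0,"tz":-3.0,"rx":0,"ry":-0.03,"rz":0},{"tx":-1.6,"ty":0,"tz":-3.0,"rx":0,"ry":-0.03,"rz":0},{"tx":-1.6,"ty":0,"tz":-3.0,"rx":0,"ry":-0.03,"rz":0},{"tx":0,"ty":0,"tz":0,"rx":0,"ry":0,"rz":0}]'
python3 - <<'E'
from h import *
print(st()[0]['qvel'].round(3)); W=snap('wrist','w2'); p2=st()[1]; print(p2)
E
```

```text
t: 1.92
eef_pos: [0.4384, 0.1581, 0.2482]
tool_rot: [0.139, -0.133, 0.696, -0.692]
wrist_force: [-1.1, -0.5, 0.3]
gripper_width: 0.998
[-0.038 -0.021  0.034 -0.077  0.036 -0.023]
[0.43772569 0.15567599 0.2480475 ]
```

View pics/w2.png

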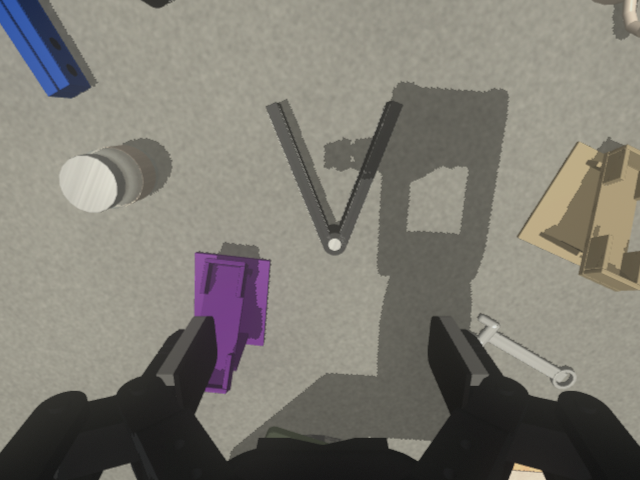

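Hinge centred: pivot (334,244), free ends (277,104) and (396,104).

```bash
python3 - <<'E'
from h import *
zoom('w2',255,90,415,260,'c7')
E
```

```text
zoom c7 255 90 3.5294
```

View pics/c7.png

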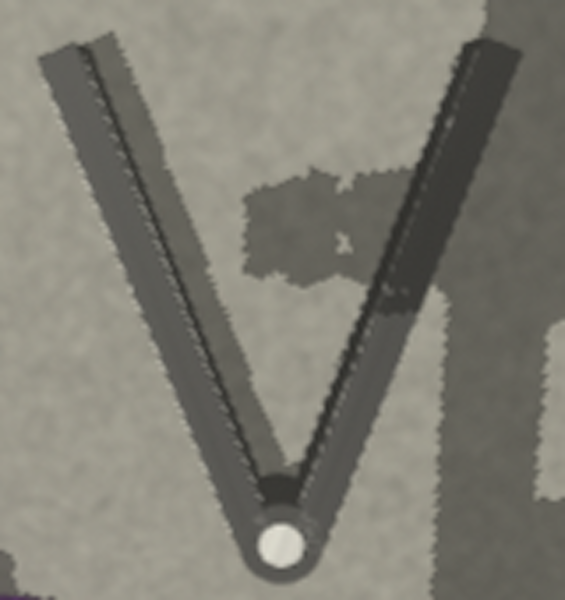

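```bash
python3 - <<'E'
from h import *
W=load('w2'); f=lambda x,y:(255+x/3.5294,90+y/3.5294)
g=lambda *a:onz(W,f(*a),.036)[:2]
p=g(281,546); print('piv',p.round(4))
for n,a,b in [('Aout',(522,53),(335,490)),('Ain',(467,45),(305,455)),('Bout',(38,60),(225,500)),('Bin',(86,48),(255,445))]:
    a,b=g(*a),g(*b); d=a-b; print(n,np.arctan2(d[1],d[0]).round(4),'dist piv', (np.cross(np.r_[d,0],np.r_[p-b,0])[2]/np.linalg.norm(d)).round(4),np.linalg.norm(a-p).round(4))
S=cam('scene');D=cam('side');P3=[*p,.036]; print(proj(S,P3),proj(D,P3))
E
```

```text
piv [0.3972 0.1264]
Aout 0.0169 dist piv 0.0087 0.1574
Ain 0.0353 dist piv -0.0035 0.1537
Bout 0.7704 dist piv -0.0105 0.1574
Bin 0.7819 dist piv 0.0049 0.1549
[[379.0220717  240.61715761]] [[363.61357937 278.92677338]]
```

```bash
python3 - <<'E'
from h import *
b=.40; plan([.432,.1418,.012],[0,0,-1],[-np.sin(b),np.cos(b),0],8)
E
```

```text
t=1.97 at [0.4377 0.1557 0.248 ] w=0.999 F=[ 0.1 -1.   0.1] N=8 (min 6) row t(cm)=[0.146 2.95  0.136] r=[ 0.0003 -0.0019 -0.001 ] | total r=[ 0.002 -0.015 -0.008] d=[-0.006 -0.014 -0.236]
```

```bash
python3 -m jog '[{"tx":0.2,"ty":3.0,"tz":0.2,"rx":0,"ry":-0.002,"rz":-0.001},{"tx":0.2,"ty":3.0,"tz":0.2,"rx":0,"ry":-0.002,"rz":-0.001},{"tx":0.2,"ty":3.0,"tz":0.2,"rx":0,"ry":-0.002,"rz":-0.001},{"tx":0.2,"ty":3.0,"tz":0.2,"rx":0,"ry":-0.002,"rz":-0.001},{"tx":0.2,"ty":3.0,"tz":0.1,"rx":0,"ry":-0.002,"rz":-0.001},{"tx":0,"ty":3.0,"tz":0.1,"rx":0,"ry":-0.002,"rz":-0.001},{"tx":0,"ty":1.0,"tz":0,"rx":0,"ry":0,"rz":0},{"tx":0,"ty":0,"tz":0,"rx":0,"ry":0,"rz":0}]'; python3 - <<'E'
from h import *
b=.40; plan([.432,.1418,.012],[0,0,-1],[-np.sin(b),np.cos(b),0],2)
E
```

```text
t: 2.63
eef_pos: [0.4337, 0.1344, 0.0532]
tool_rot: [-0.141, 0.136, -0.693, 0.694]
wrist_force: [-0.2, 0.2, -0.4]
gripper_width: 1.003
t=2.63 at [0.4337 0.1344 0.0532] w=1.003 F=[-0.2  0.2 -0.4] N=2 (min 2) row t(cm)=[-0.055  2.06  -0.376] r=[-0.0013 -0.0034 -0.0033] | total r=[-0.003 -0.007 -0.007] d=[-0.002  0.007 -0.041]
```

```bash
python3 -m jog '[{"tx":-0.1,"ty":0,"tz":-0.75,"rx":0,"ry":-0.007,"rz":-0.007},{"tx":0,"ty":2.0,"tz":0,"rx":0,"ry":0,"rz":0},{"tx":0,"ty":2.0,"tz":0,"rx":0,"ry":0,"rz":0},{"tx":0,"ty":0,"tz":0,"rx":0,"ry":0,"rz":0}]'; python3 - <<'E'
from h import *
b=.40; plan([.432,.1418,.012],[0,0,-1],[-np.sin(b),np.cos(b),0],1)
snap('wrist','w3')
E
```

```text
t: 2.97
eef_pos: [0.4344, 0.1405, 0.0158]
tool_rot: [-0.141, 0.137, -0.692, 0.694]
wrist_force: [-0.5, -0.6, -0.2]
gripper_width: 0.997
t=2.97 at [0.4344 0.1405 0.0158] w=0.997 F=[-0.5 -0.6 -0.2] N=1 (min 1) row t(cm)=[ 0.174  0.378 -0.21 ] r=[-0.0039 -0.0035 -0.0051] | total r=[-0.004 -0.003 -0.005] d=[-0.002  0.001 -0.004]
```

View pics/w3.png

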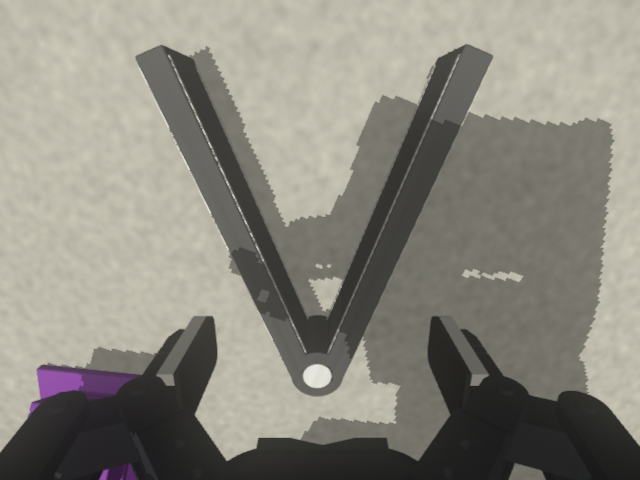

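Fingers straddle both arms just beyond the pivot (316,376). Closing.

```bash
python3 -m jog '[{"tx":0.1,"ty":0.3,"tz":-0.2,"rx":0,"ry":0,"rz":-0.005},{"tx":0,"ty":0,"tz":0,"rx":0,"ry":0,"rz":0},{"tx":0,"ty":0,"tz":0,"rx":0,"ry":0,"rz":0},{"tx":0,"ty":0,"tz":0,"rx":0,"ry":0,"rz":0},{"tx":0,"ty":0,"tz":0,"rx":0,"ry":0,"rz":0},{"tx":0,"ty":0,"tz":0,"rx":0,"ry":0,"rz":0},{"tx":0,"ty":0,"tz":0,"rx":0,"ry":0,"rz":0},{"tx":0,"ty":0,"tz":0,"rx":0,"ry":0,"rz":0},{"tx":0,"ty":0,"tz":0,"rx":0,"ry":0,"rz":0},{"tx":0,"ty":0,"tz":0,"rx":0,"ry":0,"rz":0}]' 0.1 40; python3 - <<'E'
from h import *
snap('wrist','w4')
E
```

```text
t: 3.85
eef_pos: [0.4383, 0.1441, 0.0209]
tool_rot: [-0.145, 0.134, -0.692, 0.694]
wrist_force: [-0.2, 0.4, 0.7]
gripper_width: 0.097
```

View pics/w4.png

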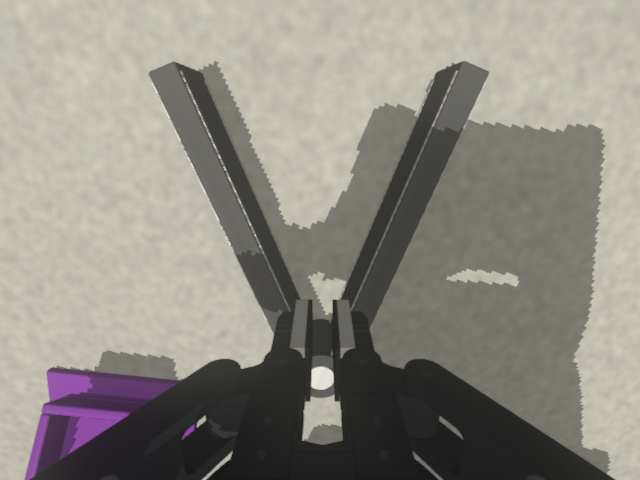

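The pads closed to 8 mm with the arms still open, so they seem to have ridden over. I'll check the other cameras.

```bash
python3 - <<'E'
from h import *
plan([.432,.1418,.012],[0,0,-1],[-np.sin(.4),np.cos(.4),0],1)
snap('scene','s1');snap('side','d1')
zoom('s1',310,180,470,300,'s1z');zoom('d1',280,230,440,350,'d1z')
W=load('w4')
print(onz(W,(322,378),.036),proj(W,[.397,.127,.036]))
E
```

```text
t=3.90 at [0.4383 0.1441 0.0208] w=0.101 F=[0.  0.2 0.3] N=1 (min 1) row t(cm)=[ 0.685  0.873 -0.042] r=[-0.0055 -0.0031 -0.0147] | total r=[-0.006 -0.003 -0.015] d=[-0.006 -0.002 -0.009]
zoom s1z 310 180 4
zoom d1z 280 230 4
[0.39742605 0.12643118 0.036     ] [[320.65165578 378.28984075]]
```

View pics/s1z.png

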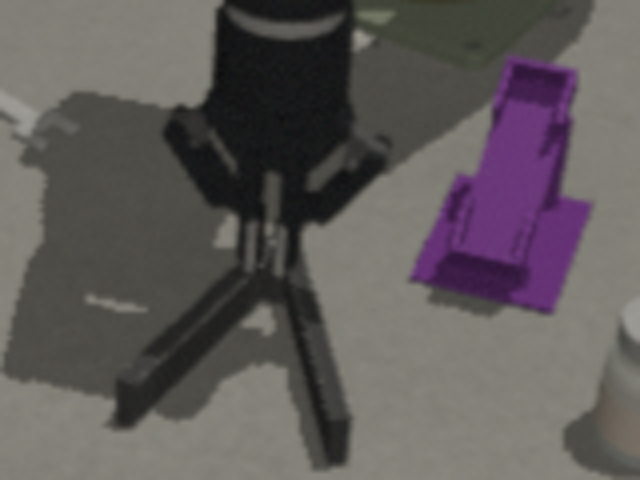

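View pics/d1z.png

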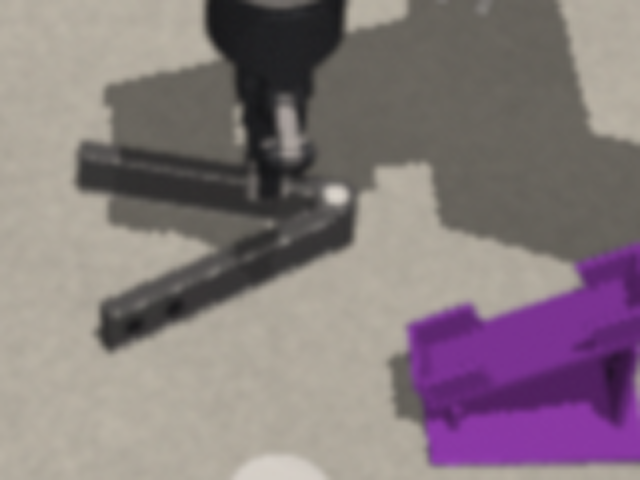

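```bash
python3 - <<'E'
from h import *
S,D,W=cam('scene'),cam('side'),cam('wrist'); s,p,r=st()
M=r.as_matrix()
for nm,P in [('tcp',p),('tcp-1.5cm',p-.015*M[:,1]),('floor',[p[0],p[1],0])]: print(nm,proj(S,P).round(1),'zoom',((proj(S,P)-[310,180])*4).round(),proj(D,P).round(1),((proj(D,P)-[280,230])*4).round(),proj(W,P).round(1))
print(s['qpos'].round(3),p)
im=cv2.imread('pics/w4.png'); 
zoom('w4',240,260,400,400,'w4z')
E
```

```text
tcp [[375.2 256.7]] zoom [[261. 307.]] [[344.6 285.4]] [[258. 221.]] [[320.9 285.8]]
tcp-1.5cm [[375.5 251.8]] zoom [[262. 287.]] [[344.9 281.2]] [[259. 205.]] [[320.8 299.6]]
floor [[374.8 263.3]] zoom [[259. 333.]] [[344.4 291. ]] [[257. 244.]] [[320.7 270.3]]
[ 0.296  0.34   2.074 -0.006  0.713  1.474] [0.43833401 0.14404149 0.02076914]
zoom w4z 240 260 4
```

View pics/w4z.png

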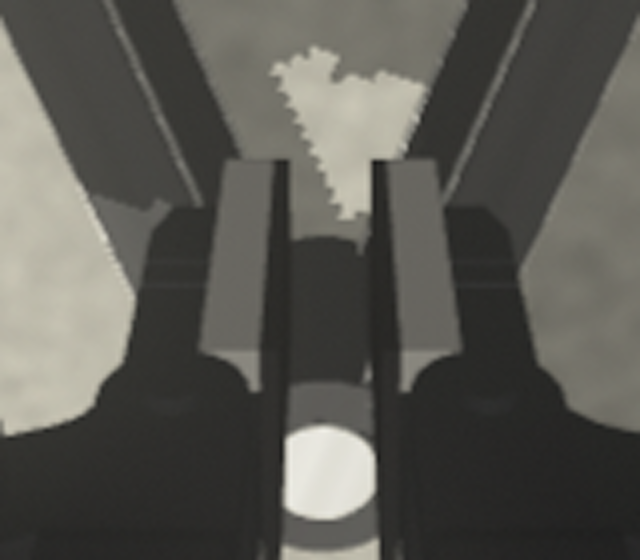

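The pictures put the finger tips about 25–35 mm behind the reported TCP. The pads passed over the hinge, which hasn't moved (pivot still at 0.397, 0.126). I'll reopen and feel downward to find the real tip height.

```bash
python3 -m jog '[{"tx":0,"ty":-0.5,"tz":0,"rx":0,"ry":0,"rz":0},{"tx":0,"ty":0,"tz":0,"rx":0,"ry":0,"rz":0},{"tx":0,"ty":0,"tz":0,"rx":0,"ry":0,"rz":0},{"tx":0,"ty":0,"tz":0,"rx":0,"ry":0,"rz":0},{"tx":0,"ty":0,"tz":0,"rx":0,"ry":0,"rz":0},{"tx":0.2,"ty":1.0,"tz":0,"rx":0,"ry":0,"rz":-0.01},{"tx":0.2,"ty":1.0,"tz":0,"rx":0,"ry":0,"rz":0},{"tx":0,"ty":0,"tz":0,"rx":0,"ry":0,"rz":0}]' 1; python3 - <<'E'
from h import *
plan([.432,.1418,-.01],[0,0,-1],[-np.sin(.4),np.cos(.4),0],1)
E
```

```text
t: 4.67
eef_pos: [0.435, 0.1425, 0.0051]
tool_rot: [-0.141, 0.137, -0.692, 0.695]
wrist_force: [0.3, 0.3, -0.7]
gripper_width: 0.995
t=4.67 at [0.435  0.1425 0.0051] w=0.995 F=[ 0.3  0.3 -0.7] N=1 (min 1) row t(cm)=[ 0.307  1.512 -0.06 ] r=[-0.0057 -0.0033 -0.0048] | total r=[-0.006 -0.003 -0.005] d=[-0.003 -0.001 -0.015]
```

```bash
J='python3 -m jog'; python3 -m jog '[{"tx":0.3,"ty":0.7,"tz":0,"rx":0,"ry":0,"rz":0},{"tx":0,"ty":0.5,"tz":0,"rx":0,"ry":0,"rz":0},{"tx":0,"ty":0,"tz":0,"rx":0,"ry":0,"rz":0}]'; python3 - <<'E'
from h import *
snap('wrist','w5');snap('side','d5');zoom('d5',280,230,440,350,'d5z')
E
```

```text
t: 4.92
eef_pos: [0.4316, 0.141, -0.0088]
tool_rot: [-0.141, 0.138, -0.692, 0.695]
wrist_force: [0.4, -0.8, -0.2]
gripper_width: 1.0
zoom d5z 280 230 4
```

View pics/d5z.png

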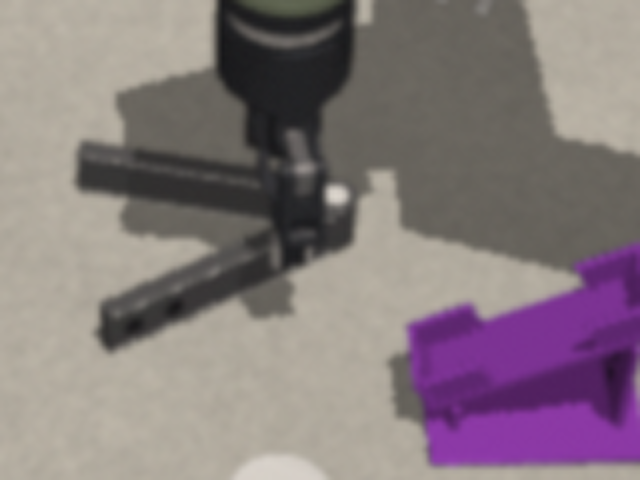

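View pics/w5.png

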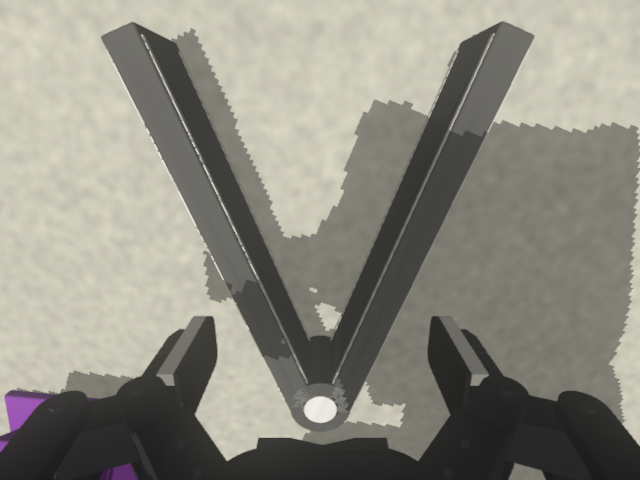

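TCP reads 9 mm below the bench with no contact, so the offset is real. Continuing down gently.

```bash
python3 -m jog '[{"tx":0,"ty":0.7,"tz":0,"rx":0,"ry":0,"rz":0},{"tx":0,"ty":0.6,"tz":0,"rx":0,"ry":0,"rz":0},{"tx":0,"ty":0,"tz":0,"rx":0,"ry":0,"rz":0}]';python3 -m jog '[{"tx":0,"ty":0.6,"tz":0,"rx":0,"ry":0,"rz":0},{"tx":0,"ty":0,"tz":0,"rx":0,"ry":0,"rz":0}]'; python3 - <<'E'
from h import *
snap('side','d6');zoom('d6',300,230,420,320,'d6z'); snap('wrist','w6')
plan([.432,.1418,-.03],[0,0,-1],[-np.sin(.4),np.cos(.4),0],1)
E
```

```text
t: 5.27
eef_pos: [0.4331, 0.1414, -0.0215]
tool_rot: [-0.142, 0.137, -0.692, 0.695]
wrist_force: [-1.2, -0.3, 0.1]
gripper_width: 0.999
t: 5.43
eef_pos: [0.4333, 0.1415, -0.0282]
tool_rot: [-0.142, 0.137, -0.692, 0.695]
wrist_force: [-0.4, 0.2, -0.3]
gripper_width: 1.003
zoom d6z 300 230 4
t=5.53 at [ 0.4339  0.1417 -0.0275] w=0.998 F=[-0.7  0.2  0.3] N=1 (min 1) row t(cm)=[ 0.17   0.245 -0.088] r=[-0.006  -0.0032 -0.0077] | total r=[-0.006 -0.003 -0.008] d=[-0.002  0.    -0.002]
```

View pics/d6z.png

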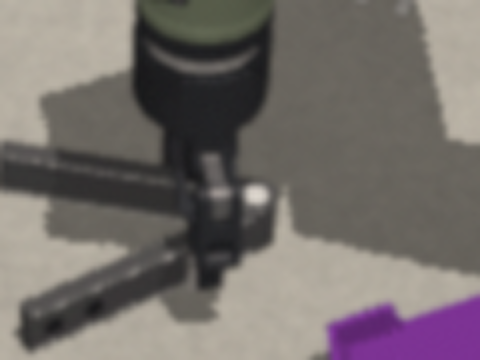

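```bash
python3 -m jog '[{"tx":0.1,"ty":0.5,"tz":0,"rx":0,"ry":0,"rz":0},{"tx":0,"ty":0,"tz":0,"rx":0,"ry":0,"rz":0}]';python3 -m jog '[{"tx":0,"ty":0.5,"tz":0,"rx":0,"ry":0,"rz":0},{"tx":0,"ty":0,"tz":0,"rx":0,"ry":0,"rz":0}]'; python3 - <<'E'
from h import *
snap('side','d7');zoom('d7',300,230,420,320,'d7z'); 
plan([.432,.1418,-.03],[0,0,-1],[-np.sin(.4),np.cos(.4),0],1)
E
```

```text
t: 5.7
eef_pos: [0.4333, 0.1413, -0.0327]
tool_rot: [-0.143, 0.136, -0.692, 0.695]
wrist_force: [-0.2, -0.5, -0.3]
gripper_width: 1.003
t: 5.87
eef_pos: [0.4335, 0.1414, -0.038]
tool_rot: [-0.143, 0.136, -0.692, 0.695]
wrist_force: [-0.1, -0.2, 0.3]
gripper_width: 1.0
zoom d7z 300 230 4
t=5.92 at [ 0.4338  0.1415 -0.0376] w=1.003 F=[-0.1 -0.1  0.1] N=1 (min 1) row t(cm)=[ 0.146 -0.767 -0.098] r=[-0.0063 -0.0032 -0.0098] | total r=[-0.006 -0.003 -0.01 ] d=[-0.002  0.     0.008]
```

View pics/d7z.png

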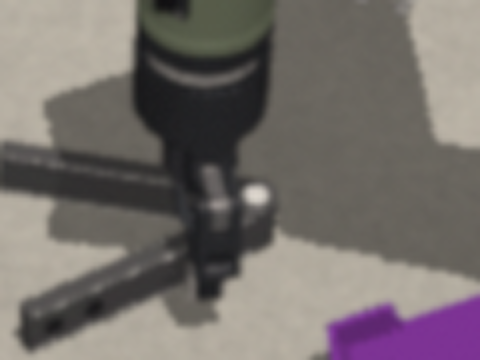

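```bash
python3 - <<'E'
from h import *
D=cam('side')
s,p,r=st();M=r.as_matrix()
for j in (.045,.055):
  for z in (0,.01,.02,.03): 
    q=p+ (-M[:,2])*j; q[2]=z; print(j,z,((proj(D,q)-[300,230])*4).round())
E
python3 -m jog '[{"tx":0.1,"ty":0.5,"tz":0,"rx":0,"ry":0,"rz":0},{"tx":0,"ty":0,"tz":0,"rx":0,"ry":0,"rz":0}]'
```

```text
0.045 0 [[199. 302.]]
0.045 0.01 [[200. 291.]]
0.045 0.02 [[201. 281.]]
0.045 0.03 [[201. 270.]]
0.055 0 [[203. 316.]]
0.055 0.01 [[203. 305.]]
0.055 0.02 [[204. 294.]]
0.055 0.03 [[204. 283.]]
t: 6.08
eef_pos: [0.4331, 0.1411, -0.0429]
tool_rot: [-0.143, 0.135, -0.692, 0.695]
wrist_force: [-0.3, 0.7, -0.1]
gripper_width: 1.0
```

Tip offset estimate: shut tips about 36 mm behind the reported TCP, open tips about 49 mm. I'll raise to TCP z ≈ -0.026 and close.

```bash
python3 -m jog '[{"tx":0,"ty":-1.6,"tz":0,"rx":0,"ry":0,"rz":0},{"tx":0,"ty":0,"tz":0,"rx":0,"ry":0,"rz":0}]'; python3 -m jog '[{"tx":0,"ty":0,"tz":0,"rx":0,"ry":0,"rz":0},{"tx":0,"ty":0,"tz":0,"rx":0,"ry":0,"rz":0},{"tx":0,"ty":0,"tz":0,"rx":0,"ry":0,"rz":0},{"tx":0,"ty":0,"tz":0,"rx":0,"ry":0,"rz":0},{"tx":0,"ty":0,"tz":0,"rx":0,"ry":0,"rz":0},{"tx":0,"ty":0,"tz":0,"rx":0,"ry":0,"rz":0},{"tx":0,"ty":0,"tz":0,"rx":0,"ry":0,"rz":0},{"tx":0,"ty":0,"tz":0,"rx":0,"ry":0,"rz":0}]' 0.2 40; python3 - <<'E'
from h import *
snap('wrist','w8')
E
```

```text
t: 6.25
eef_pos: [0.4323, 0.1409, -0.0275]
tool_rot: [-0.143, 0.136, -0.692, 0.695]
wrist_force: [1.0, -0.9, 0.1]
gripper_width: 1.001
t: 6.92
eef_pos: [0.4354, 0.1423, -0.0258]
tool_rot: [-0.145, 0.133, -0.692, 0.694]
wrist_force: [-0.4, -0.6, 5.7]
gripper_width: 0.297
```

View pics/w8.png

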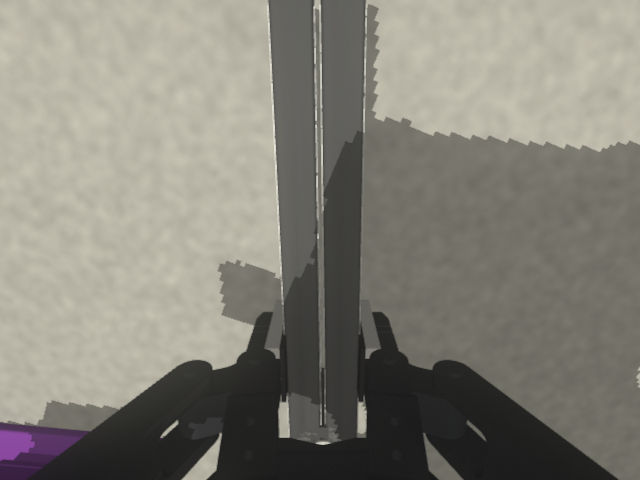

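Hinge shut between the pads (arms touching, pivot at (322,438)). Reopen a little and slide to the bar's middle.

```bash
python3 - <<'E'
from h import *
W=load('w8'); p=onz(W,(322,438),.036); print(p)
a=onz(W,(321,150),.036); d=a-p; b=np.arctan2(d[1],d[0]); print('bar yaw',b)
s,q,r=st(); M=r.as_matrix(); print('tool x yaw', np.arctan2(-M[1,0],-M[0,0]), M[:,1]); print('along',(q-p)[:2]@np.array([np.cos(b),np.sin(b)]))
c=p[:2]+.072*np.array([np.cos(b),np.sin(b)]); print(c)
plan([*c,-.026],[0,0,-1],[-np.sin(b),np.cos(b),0],1)
E
```

```text
[0.40264082 0.12846101 0.036     ]
bar yaw 0.39873895419945554
tool x yaw 0.39629322858162536 [ 1.71915363e-02  4.60528175e-04 -9.99852109e-01]
along 0.03551452190153667
[0.46899252 0.15641548]
t=6.97 at [ 0.4354  0.1423 -0.0258] w=0.299 F=[ 0.4 -0.2  5.3] N=1 (min 1) row t(cm)=[-3.648  0.079 -0.009] r=[-0.0062 -0.0025 -0.016 ] | total r=[-0.006 -0.002 -0.016] d=[ 0.034  0.014 -0.   ]
```

```bash
python3 -m jog '[{"tx":0,"ty":0,"tz":0,"rx":0,"ry":0,"rz":0},{"tx":0,"ty":0,"tz":0,"rx":0,"ry":0,"rz":0},{"tx":0,"ty":0,"tz":0,"rx":0,"ry":0,"rz":0},{"tx":-1.3,"ty":0,"tz":0,"rx":0,"ry":0,"rz":-0.016},{"tx":-1.3,"ty":0,"tz":0,"rx":0,"ry":0,"rz":0},{"tx":-1.1,"ty":0,"tz":0,"rx":0,"ry":0,"rz":0},{"tx":0,"ty":0,"tz":0,"rx":0,"ry":0,"rz":0}]' 0.5; python3 - <<'E'
from h import *
b=.3987
plan([.469,.1564,-.026],[0,0,-1],[-np.sin(b),np.cos(b),0],1); snap('wrist','w9')
E
```

```text
t: 7.55
eef_pos: [0.4692, 0.1565, -0.028]
tool_rot: [-0.138, 0.14, -0.691, 0.696]
wrist_force: [0.5, 0.5, 0.5]
gripper_width: 0.5
t=7.55 at [ 0.4692  0.1565 -0.028 ] w=0.500 F=[0.5 0.5 0.5] N=1 (min 1) row t(cm)=[ 0.023 -0.197  0.002] r=[-0.0059 -0.0022  0.0046] | total r=[-0.006 -0.002  0.005] d=[-0.    -0.     0.002]
```

View pics/w9.png

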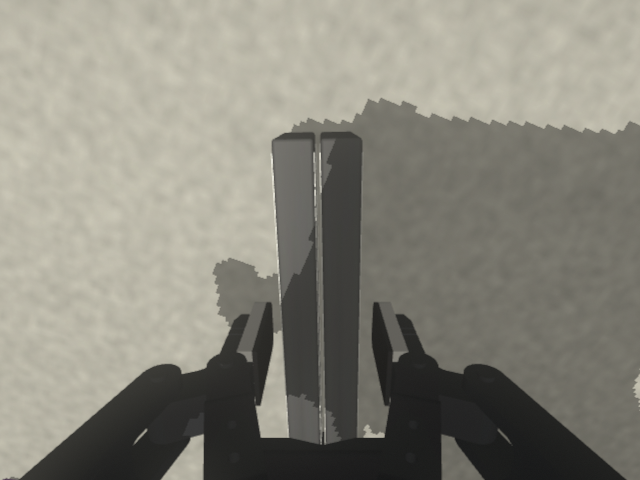

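```bash
python3 - <<'E'
from h import *
W=load('w9'); a=onz(W,(318,140),.036); s,q,r=st(); d=(a-q)[:2]; print(a,np.linalg.norm(d), np.arctan2(d[1],d[0]))
E
python3 -m jog '[{"tx":0,"ty":-0.1,"tz":0,"rx":0,"ry":0,"rz":0},{"tx":0,"ty":0,"tz":0,"rx":0,"ry":0,"rz":0},{"tx":0,"ty":0,"tz":0,"rx":0,"ry":0,"rz":0},{"tx":0,"ty":0,"tz":0,"rx":0,"ry":0,"rz":0},{"tx":0,"ty":0,"tz":0,"rx":0,"ry":0,"rz":0}]' 0.2 70
python3 - <<'E'
from h import *
plan([.469,.1564,.2],[0,0,-1],[-np.sin(.4),np.cos(.4),0]); print(st()[2].as_matrix().round(4))
E
```

```text
[0.53954043 0.18703234 0.036     ] 0.07840737750681533 0.4079865667197185
t: 8.02
eef_pos: [0.466, 0.1555, -0.0273]
tool_rot: [-0.137, 0.142, -0.691, 0.696]
wrist_force: [2.3, 0.4, -0.8]
gripper_width: 0.292
t=8.02 at [ 0.466   0.1555 -0.0273] w=0.292 F=[ 2.3  0.4 -0.8] N=6 (min 6) row t(cm)=[-0.035 -3.788  0.017] r=[-0.0009 -0.0005  0.0013] | total r=[-0.006 -0.003  0.008] d=[0.003 0.001 0.227]
[[-0.9223 -0.0049  0.3865]
 [-0.3864 -0.0081 -0.9223]
 [ 0.0076 -1.      0.0056]]
```

```bash
python3 -m jog '[{"tx":0,"ty":-2.5,"tz":0,"rx":0,"ry":0,"rz":0},{"tx":0,"ty":-4.0,"tz":0,"rx":0,"ry":0,"rz":0},{"tx":0,"ty":-4.0,"tz":0,"rx":0,"ry":0,"rz":0.005},{"tx":0,"ty":-4.0,"tz":0,"rx":0,"ry":0,"rz":0},{"tx":0,"ty":-4.0,"tz":0,"rx":0,"ry":0,"rz":0}]'
python3 - <<'E'
from h import *
b=.05
plan([.52,-.19,.2],[0,0,-1],[-np.sin(b),np.cos(b),0]); snap('wrist','w10')
E
```

```text
t: 8.43
eef_pos: [0.4549, 0.1529, 0.1522]
tool_rot: [-0.126, 0.153, -0.69, 0.697]
wrist_force: [0.9, 0.5, -3.7]
gripper_width: 0.29
t=8.43 at [0.4549 0.1529 0.1522] w=0.290 F=[ 0.9  0.5 -3.7] N=9 (min 9) row t(cm)=[ 0.225 -0.517  3.893] r=[-0.001   0.0385  0.0043] | total r=[-0.009  0.346  0.038] d=[ 0.065 -0.343  0.048]
```

View pics/w10.png

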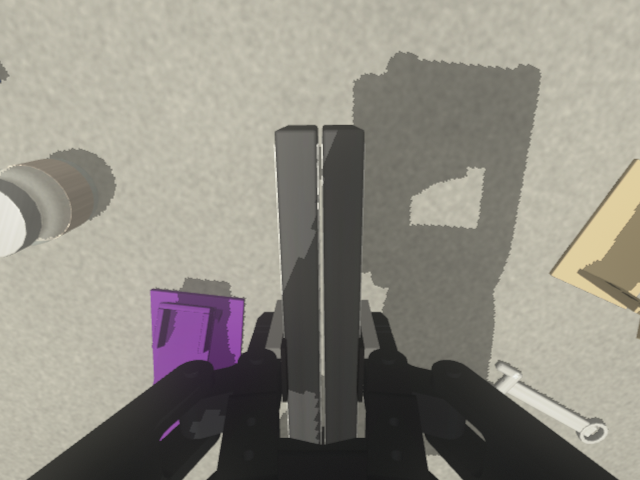

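Hinge held shut, free end at row 131. Swinging over towards the cases.

```bash
python3 -m jog '[{"tx":0.2,"ty":-0.5,"tz":3.5,"rx":0,"ry":0.035,"rz":0.004},{"tx":0.2,"ty":-0.5,"tz":3.5,"rx":0,"ry":0.035,"rz":0.004},{"tx":0.2,"ty":-0.5,"tz":3.5,"rx":0,"ry":0.035,"rz":0.004},{"tx":0.2,"ty":-0.5,"tz":3.5,"rx":0,"ry":0.035,"rz":0.004},{"tx":0.2,"ty":-0.5,"tz":3.5,"rx":0,"ry":0.035,"rz":0.004},{"tx":0.2,"ty":-0.5,"tz":3.5,"rx":0,"ry":0.035,"rz":0.004},{"tx":0.2,"ty":-0.5,"tz":3.5,"rx":0,"ry":0.035,"rz":0.004},{"tx":0.2,"ty":-0.5,"tz":3.5,"rx":0,"ry":0.035,"rz":0.004},{"tx":0.2,"ty":-0.5,"tz":3.5,"rx":0,"ry":0.035,"rz":0.004},{"tx":0.2,"ty":-0.5,"tz":3.0,"rx":0,"ry":0.03,"rz":0},{"tx":0,"ty":0,"tz":0,"rx":0,"ry":0,"rz":0}]'
python3 - <<'E'
from h import *
b=.05
plan([.52,-.19,.2],[0,0,-1],[-np.sin(b),np.cos(b),0]); snap('wrist','w11'); print(st()[0]['qpos'].round(2))
E
```

```text
t: 9.4
eef_pos: [0.5154, -0.1957, 0.2067]
tool_rot: [0.016, -0.013, 0.707, -0.707]
wrist_force: [0.1, 0.4, -3.7]
gripper_width: 0.29
t=9.40 at [ 0.5154 -0.1957  0.2067] w=0.290 F=[ 0.1  0.4 -3.7] N=1 (min 1) row t(cm)=[-0.484  0.675 -0.55 ] r=[ 0.0007 -0.0083 -0.0041] | total r=[ 0.001 -0.008 -0.004] d=[ 0.005  0.006 -0.007]
[-0.38  0.28  1.61  0.    1.25  1.14]
```

View pics/w11.png

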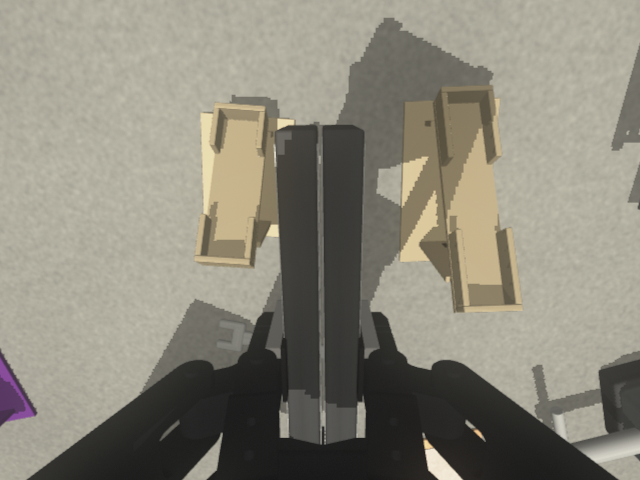

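Both cases visible: short bay centre about (234,185), long bay about (478,200). Measuring corners.

```bash
python3 - <<'E'
from h import *
zoom('w11',425,75,535,325,'k1');zoom('w11',185,90,285,280,'k2')
E
```

```text
zoom k1 425 75 2.4
zoom k2 185 90 3.1579
```

View pics/k1.png

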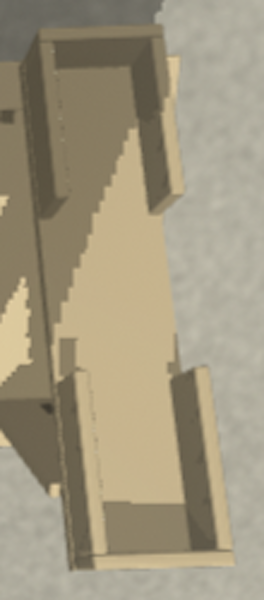

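View pics/k2.png

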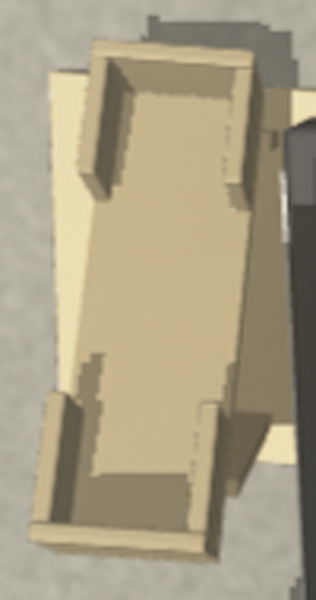

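```bash
python3 - <<'E'
from h import *
W=load('w11'); S=cam('scene');D=cam('side')
h1=lambda x,y:(425+x/2.4,75+y/2.4);h2=lambda x,y:(185+x/3.1579,90+y/3.1579)
o1={2:h1(39,28),3:h1(163,26),0:h1(74,568),1:h1(234,566)}
o2={2:h2(92,42),3:h2(254,52),0:h2(30,541),1:h2(212,553)}
g1=lambda x,y:np.array([175+x/5,155+y/5])
casefit([W],.178,.069,[o1],[.535,-.311,3.19]); casefit([W],.128,.056,[o2],[.533,-.112,3.07])
casefit([W,S],.178,.069,[o1,{1:g1(238,30),0:g1(314,68),3:g1(50,308),2:g1(115,350)}],[.535,-.311,3.19])
casefit([W,S],.128,.056,[o2,{1:g1(495,210),0:g1(574,252),3:g1(338,420),2:g1(402,465)}],[.533,-.112,3.07])
# bar relative to tool: free end top pixels
s,p,r=st(); M=r.as_matrix()
E
```

```text
case [ 0.5359 -0.3197  3.1972] [-0.3 -0.7  0.1 -0.6  3.9  0.5 -3.8  0.6]
case [ 0.5344 -0.121   3.1228] [ 0.1 -0.5  0.1 -0.3  0.7  0.8 -0.8  0.1]
case [ 0.5358 -0.3192  3.1986] [-1.1 -0.5 -0.6 -0.5  3.4  0.7 -4.3  0.7 -0.  -1.2 -3.6 -4.4 -1.7 -0.3
 -3.2 -3.3]
case [ 0.5342 -0.1203  3.1216] [-0.7 -0.2 -0.6  0.  -0.3  1.  -1.8  0.4 -1.3 -2.  -4.5 -4.5 -2.   0.1
 -2.5 -2. ]
```

```bash
python3 - <<'E'
from h import *
W=load('w11')
h1=lambda x,y:(425+x/2.4,75+y/2.4)
o1={2:h1(39,28),3:h1(163,26),0:h1(90,567),1:h1(234,566)}
v=casefit([W],.178,.069,[o1],[.535,-.311,3.19])
# check overlay incl. floor corners
im=cv2.imread('pics/w11.png')
for L,z,v in [(.178,.069,v),(.128,.056,[.5344,-.121,3.1228])]:
    Mb=R.from_euler('ZY',[v[2],-np.pi/6]).as_matrix()
    for hw,hl,zz,col in [(.022,L/2+.005,.02,(0,0,255)),(.017,L/2,0,(0,255,0))]:
        P=np.array([[hl,-hw,zz],[hl,hw,zz],[-hl,hw,zz],[-hl,-hw,zz]])@Mb.T+[v[0],v[1],z]
        cv2.polylines(im,[proj(W,P).round().astype(int)],True,col,1)
cv2.imwrite('pics/ov.png',cv2.resize(im[70:330,180:560],None,fx=2.1,fy=2.1,interpolation=cv2.INTER_CUBIC))
E
```

```text
case [ 0.536  -0.321   3.2108] [-0.2 -0.3  0.4 -1.   0.4  1.2 -0.5  0.2]
```

View pics/ov.png

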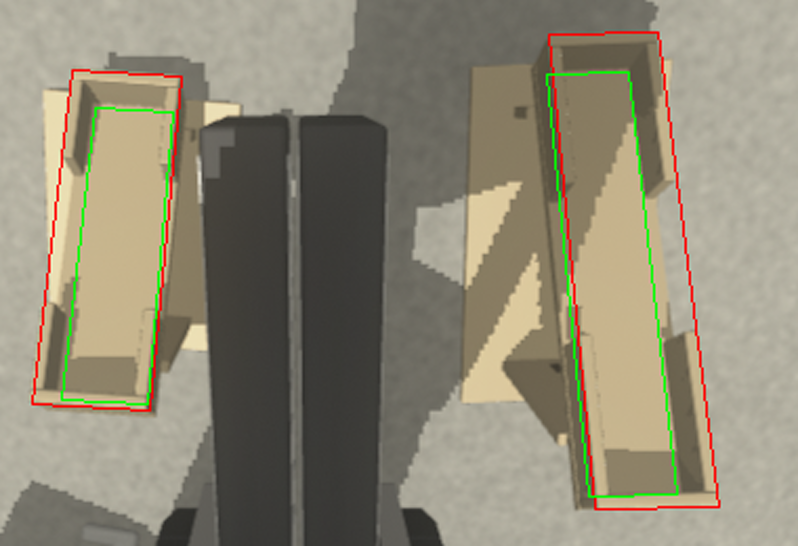

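```bash
python3 - <<'E'
from h import *
zoom('w11',260,110,380,210,'b1')
m=arm.camera_model('wrist');K=np.array(m['camera_matrix']);T=np.array(m['T_tool_cam'])
for uv in [(300,126),(300,131),(342,126),(276,131),(364,131)]:
    d=np.linalg.inv(K)@[*uv,1]; d=T[:3,:3]@[d[0],-d[1],-d[2]]; o=T[:3,3]
    for yy in (-.0633,): print(uv,yy,(o+d*(yy-o[1])/d[1]).round(4))
E
```

```text
zoom b1 260 110 4
(300, 126) -0.0633 [-0.0803 -0.0633 -0.0056]
(300, 131) -0.0633 [-0.079  -0.0633 -0.0056]
(342, 126) -0.0633 [-0.0803 -0.0633  0.0063]
(276, 131) -0.0633 [-0.079  -0.0633 -0.0124]
(364, 131) -0.0633 [-0.079  -0.0633  0.0125]
```

View pics/b1.png

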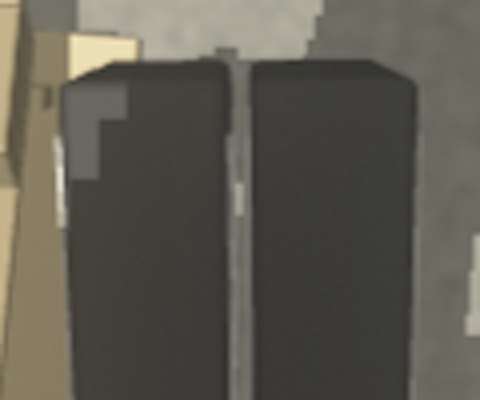

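```bash
cat >> h.py <<'E'
def bay(v,z,off,up,lat=0.,dx=0.):
    Mb=R.from_euler('ZY',[v[2],-np.pi/6]).as_matrix(); xb,yb,n=Mb.T
    return np.array([v[0],v[1],z])+n*(up-off)+xb*dx+np.array([0,lat,0]),-n,yb
E
python3 - <<'E'
from h import *
v=[.536,-.318,3.205]
plan(*bay(v,.069,.0275,.11,.07,-.005))
E
```

```text
t=9.45 at [ 0.5146 -0.1931  0.2059] w=0.289 F=[-0.   0.5 -4.3] N=5 (min 5) row t(cm)=[-1.553  1.075  1.108] r=[ 0.0019 -0.0038 -0.1052] | total r=[ 0.009 -0.019 -0.526] d=[ 0.067 -0.052 -0.068]
```

```bash
python3 -m jog '[{"tx":-1.5,"ty":1.0,"tz":1.1,"rx":0,"ry":-0.004,"rz":-0.105},{"tx":-1.5,"ty":1.0,"tz":1.1,"rx":0,"ry":-0.004,"rz":-0.105},{"tx":-1.5,"ty":1.0,"tz":1.1,"rx":0,"ry":-0.004,"rz":-0.105},{"tx":-1.5,"ty":1.0,"tz":1.1,"rx":0,"ry":-0.004,"rz":-0.105},{"tx":-1.5,"ty":1.0,"tz":1.1,"rx":0,"ry":-0.004,"rz":-0.105},{"tx":0,"ty":0,"tz":0,"rx":0,"ry":0,"rz":0},{"tx":0,"ty":0,"tz":0,"rx":0,"ry":0,"rz":0}]'
python3 - <<'E'
from h import *
v=[.536,-.318,3.205]
plan(*bay(v,.069,.0275,.11,.07,-.005)); print(st()[0]['qpos'].round(2))
snap('wrist','w12'); snap('scene','s12'); snap('side','d12')
E
```

```text
t: 10.03
eef_pos: [0.5723, -0.2375, 0.1229]
tool_rot: [-0.174, -0.223, 0.68, -0.677]
wrist_force: [-0.5, 0.5, -1.5]
gripper_width: 0.286
t=10.03 at [ 0.5723 -0.2375  0.1229] w=0.286 F=[-0.5  0.5 -1.5] N=1 (min 1) row t(cm)=[ 0.09  -1.752  0.785] r=[0.0198 0.0134 0.0446] | total r=[0.02  0.013 0.045] d=[ 0.009 -0.008  0.015]
[-0.31  0.76  1.13 -0.18  1.79  1.2 ]
```

View pics/w12.png

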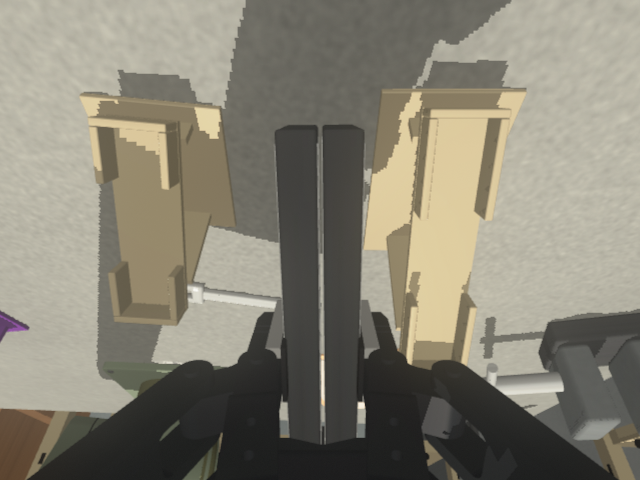

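View pics/s12.png

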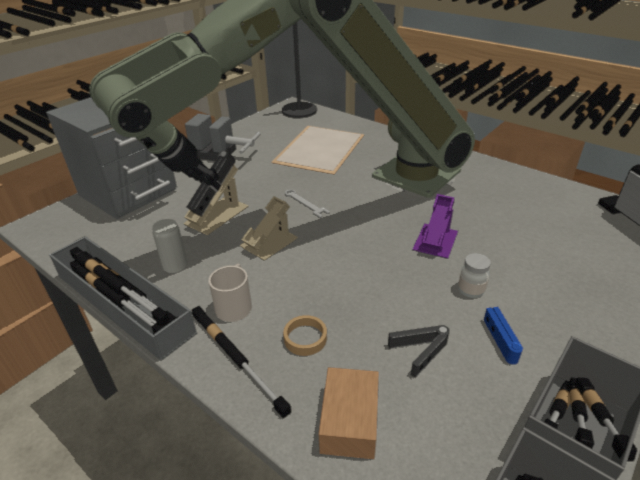

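```bash
python3 - <<'E'
from h import *
zoom('w12',390,85,540,375,'k3');zoom('w12',75,85,245,335,'k4')
im=cv2.imread('pics/w12.png'); W=load('w12')
for L,z,v in [(.178,.069,[.536,-.321,3.2108]),(.128,.056,[.5344,-.121,3.1228])]:
    Mb=R.from_euler('ZY',[v[2],-np.pi/6]).as_matrix()
    for hw,hl,zz,col in [(.022,L/2+.005,.02,(0,0,255)),(.017,L/2,0,(0,255,0))]:
        P=np.array([[hl,-hw,zz],[hl,hw,zz],[-hl,hw,zz],[-hl,-hw,zz]])@Mb.T+[v[0],v[1],z]
        cv2.polylines(im,[proj(W,P).round().astype(int)],True,col,1)
cv2.imwrite('pics/ov2.png',cv2.resize(im[80:400,70:550],None,fx=1.6,fy=1.6,interpolation=cv2.INTER_CUBIC))
E
```

```text
zoom k3 390 85 2.069
zoom k4 75 85 2.4
```

View pics/ov2.png

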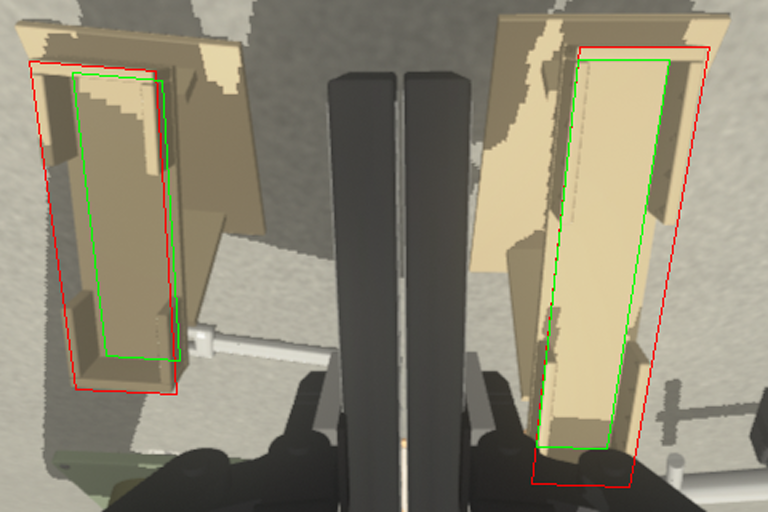

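View pics/k3.png

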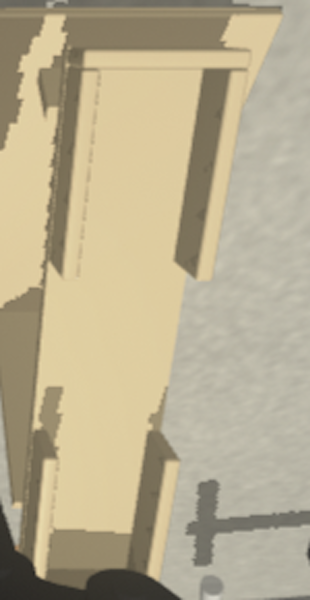

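View pics/k4.png

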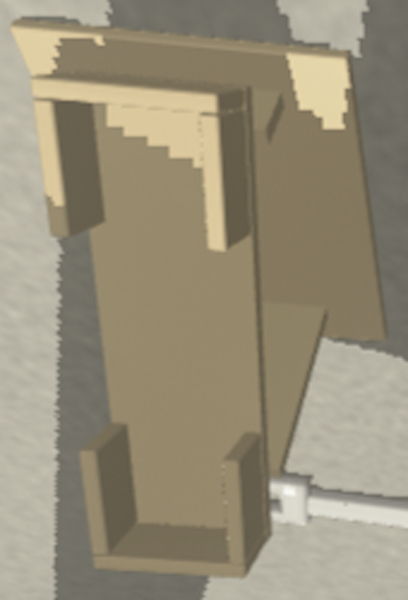

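Model overlay (fit from w11) lands on both cases' rims in this second view, so the poses agree. Moving to hover squarely over the long bay.

```bash
python3 - <<'E'
from h import *
v=[.536,-.320,3.208]
plan(*bay(v,.069,.0275,.07,0,-.005)); 
E
```

```text
t=10.18 at [ 0.5708 -0.2377  0.1271] w=0.285 F=[-0.2  0.3 -2.7] N=3 (min 3) row t(cm)=[0.016 0.895 2.671] r=[0.0067 0.003  0.0134] | total r=[0.02  0.009 0.04 ] d=[-0.009 -0.081 -0.024]
```

```bash
python3 -m jog '[{"tx":0,"ty":0.2,"tz":2.0,"rx":0.005,"ry":0.003,"rz":0.01},{"tx":0,"ty":0.5,"tz":2.0,"rx":0.005,"ry":0.003,"rz":0.01},{"tx":0,"ty":0.8,"tz":2.0,"rx":0.005,"ry":0.002,"rz":0.01},{"tx":0,"ty":0.8,"tz":1.8,"rx":0.005,"ry":0,"rz":0.01},{"tx":0,"ty":0,"tz":0,"rx":0,"ry":0,"rz":0},{"tx":0,"ty":0,"tz":0,"rx":0,"ry":0,"rz":0}]'
python3 - <<'E'
from h import *
v=[.536,-.320,3.208]
plan(*bay(v,.069,.0275,.07,0,-.005)); snap('wrist','w13')
plan(*bay(v,.069,.0275,.04,0,-.005)); 
im=cv2.imread('pics/w13.png'); W=load('w13')
for L,z,v in [(.178,.069,v),(.128,.056,[.5344,-.121,3.1228])]:
    Mb=R.from_euler('ZY',[v[2],-np.pi/6]).as_matrix()
    for hw,hl,zz,col in [(.022,L/2+.005,.02,(0,0,255)),(.017,L/2,0,(0,255,0))]:
        P=np.array([[hl,-hw,zz],[hl,hw,zz],[-hl,hw,zz],[-hl,-hw,zz]])@Mb.T+[v[0],v[1],z]
        cv2.polylines(im,[proj(W,P).round().astype(int)],True,col,1)
cv2.imwrite('pics/ov3.png',im)
E
```

```text
t: 10.68
eef_pos: [0.5615, -0.3233, 0.1246]
tool_rot: [0.151, 0.194, -0.675, 0.696]
wrist_force: [-0.1, 0.7, -2.5]
gripper_width: 0.29
t=10.68 at [ 0.5615 -0.3233  0.1246] w=0.290 F=[-0.1  0.7 -2.5] N=1 (min 1) row t(cm)=[-1.037  1.854 -0.53 ] r=[-0.0124 -0.0069 -0.0293] | total r=[-0.012 -0.007 -0.029] d=[-0.     0.005 -0.021]
t=10.73 at [ 0.5614 -0.3239  0.1252] w=0.293 F=[-1.  -0.5 -3. ] N=2 (min 2) row t(cm)=[-0.513  2.445 -0.305] r=[-0.0068 -0.0038 -0.0146] | total r=[-0.014 -0.008 -0.029] d=[-0.015  0.005 -0.048]
```

View pics/ov3.png

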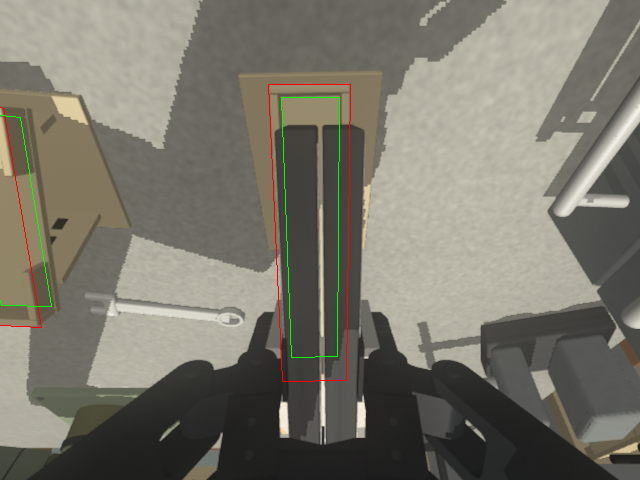

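```bash
python3 -m jog '[{"tx":-0.5,"ty":1.5,"tz":-0.3,"rx":-0.007,"ry":-0.004,"rz":-0.015},{"tx":-0.5,"ty":1.5,"tz":-0.3,"rx":-0.007,"ry":-0.004,"rz":-0.015},{"tx":0,"ty":0,"tz":0,"rx":0,"ry":0,"rz":0},{"tx":0,"ty":0,"tz":0,"rx":0,"ry":0,"rz":0}]'
python3 - <<'E'
from h import *
v=[.536,-.320,3.208]
snap('wrist','w14'); plan(*bay(v,.069,.0275,.04,0,-.005)); 
zoom('w14',230,20,390,160,'k5')
im=cv2.imread('pics/w14.png'); W=load('w14')
z=.069;L=.178
Mb=R.from_euler('ZY',[v[2],-np.pi/6]).as_matrix()
for hw,hl,zz,col in [(.022,L/2+.005,.02,(0,0,255)),(.017,L/2,0,(0,255,0))]:
        P=np.array([[hl,-hw,zz],[hl,hw,zz],[-hl,hw,zz],[-hl,-hw,zz]])@Mb.T+[v[0],v[1],z]
        cv2.polylines(im,[proj(W,P).round().astype(int)],True,col,1); print(proj(W,P).round(1).tolist())
cv2.imwrite('pics/ov4.png',cv2.resize(im[20:300,220:420],None,fx=2.1,fy=2.1))
E
```

```text
t: 11.07
eef_pos: [0.5548, -0.3175, 0.0948]
tool_rot: [0.159, 0.205, -0.677, 0.689]
wrist_force: [-0.6, 0.3, -2.4]
gripper_width: 0.289
t=11.12 at [ 0.5547 -0.3171  0.0941] w=0.289 F=[-0.5  0.5 -4.5] N=1 (min 1) row t(cm)=[-0.124  1.864  0.165] r=[ 0.0011  0.0008 -0.0013] | total r=[ 0.001  0.001 -0.001] d=[-0.008 -0.002 -0.017]
zoom k5 230 20 4
[[288.0, 419.6], [358.3, 419.6], [370.7, 98.0], [275.8, 98.1]]
[[297.8, 390.8], [348.3, 390.7], [355.9, 110.0], [290.3, 110.0]]
```

View pics/k5.png

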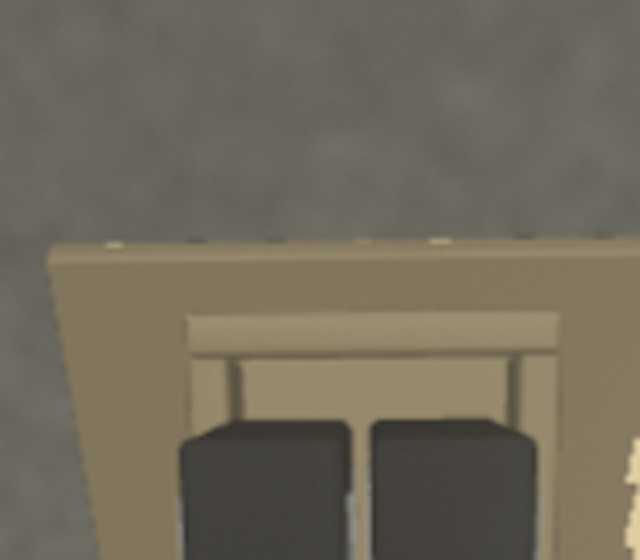

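View pics/ov4.png

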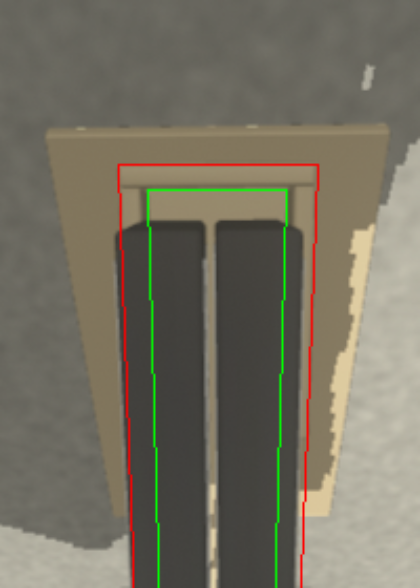

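Rim edges measured at (277…369.5, 98.7) against predicted (275.8…370.7, 98): under 1 mm off. Descending.

```bash
python3 -m jog '[{"tx":-0.15,"ty":0.9,"tz":0.17,"rx":0,"ry":0,"rz":0},{"tx":0,"ty":1.0,"tz":0,"rx":0,"ry":0,"rz":0},{"tx":0,"ty":0.8,"tz":0,"rx":0,"ry":0,"rz":0},{"tx":0,"ty":0,"tz":0,"rx":0,"ry":0,"rz":0},{"tx":0,"ty":0,"tz":0,"rx":0,"ry":0,"rz":0}]'
python3 - <<'E'
from h import *
v=[.536,-.320,3.208]
plan(*bay(v,.069,.0275,.025,0,-.005),1); plan(*bay(v,.069,.0275,.001,0,-.005),1)
E
```

```text
t: 11.53
eef_pos: [0.5416, -0.3186, 0.0662]
tool_rot: [0.159, 0.207, -0.677, 0.688]
wrist_force: [0.5, -0.1, -2.5]
gripper_width: 0.285
t=11.53 at [ 0.5416 -0.3186  0.0662] w=0.285 F=[ 0.5 -0.1 -2.5] N=1 (min 1) row t(cm)=[0.136 0.289 0.103] r=[0.001  0.0032 0.0006] | total r=[0.001 0.003 0.001] d=[-0.003 -0.001 -0.002]
t=11.53 at [ 0.5416 -0.3186  0.0662] w=0.285 F=[ 0.5 -0.1 -2.5] N=1 (min 1) row t(cm)=[0.135 2.689 0.105] r=[0.001  0.0032 0.0006] | total r=[0.001 0.003 0.001] d=[-0.015 -0.002 -0.023]
```

```bash
python3 -m jog '[{"tx":0.1,"ty":0.4,"tz":0.1,"rx":0,"ry":0.003,"rz":0},{"tx":0,"ty":0.7,"tz":0,"rx":0,"ry":0,"rz":0},{"tx":0,"ty":0,"tz":0,"rx":0,"ry":0,"rz":0}]'
python3 - <<'E'
from h import *
v=[.536,-.320,3.208]
plan(*bay(v,.069,.0275,.001,0,-.005),1); snap('wrist','w15'); zoom('w15',230,60,410,200,'k6');snap('scene','s15'); zoom('s15',150,120,290,250,'k7')
E
```

```text
t: 11.78
eef_pos: [0.535, -0.3203, 0.0565]
tool_rot: [0.16, 0.205, -0.677, 0.689]
wrist_force: [-0.5, 0.1, -4.2]
gripper_width: 0.288
t=11.78 at [ 0.535  -0.3203  0.0565] w=0.288 F=[-0.5  0.1 -4.2] N=1 (min 1) row t(cm)=[ 0.034  1.518 -0.022] r=[ 0.0006 -0.0004 -0.0001] | total r=[ 0.001 -0.    -0.   ] d=[-0.008 -0.    -0.013]
zoom k6 230 60 4
zoom k7 150 120 4
```

View pics/k6.png

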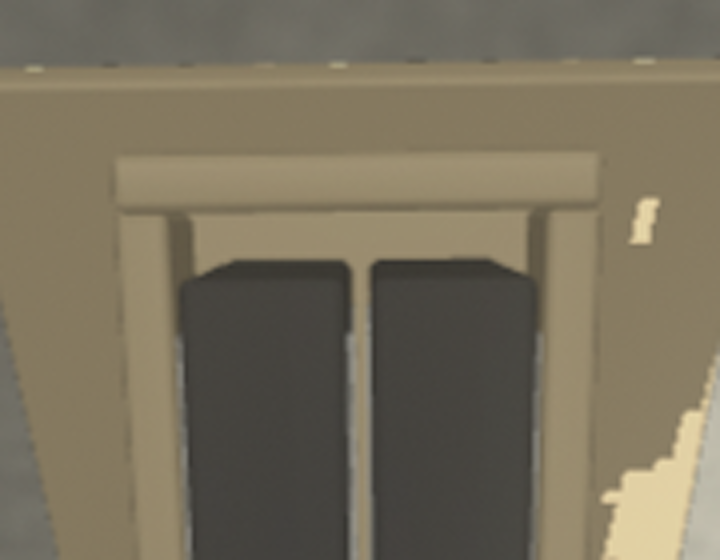

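View pics/k7.png

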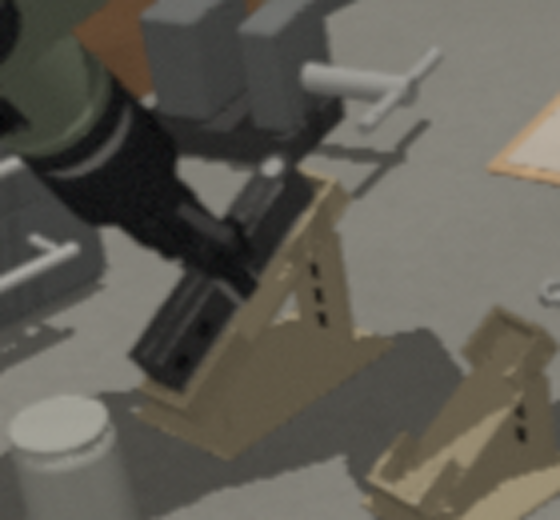

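The bar sits centred between the walls. Lowering the last part gently.

```bash
python3 -m jog '[{"tx":0,"ty":0.6,"tz":0,"rx":0,"ry":0,"rz":0},{"tx":0,"ty":0.4,"tz":0,"rx":0,"ry":0,"rz":0},{"tx":0,"ty":0,"tz":0,"rx":0,"ry":0,"rz":0}]'
python3 -m jog '[{"tx":0,"ty":0.3,"tz":0,"rx":0,"ry":0,"rz":0},{"tx":0,"ty":0,"tz":0,"rx":0,"ry":0,"rz":0}]'
python3 - <<'E'
from h import *
v=[.536,-.320,3.208]
plan(*bay(v,.069,.0275,.000,0,-.005),1)
E
```

```text
t: 12.13
eef_pos: [0.5313, -0.3213, 0.0489]
tool_rot: [0.159, 0.204, -0.676, 0.69]
wrist_force: [-0.7, 0.1, -3.0]
gripper_width: 0.294
t: 12.3
eef_pos: [0.5296, -0.3213, 0.0459]
tool_rot: [0.159, 0.204, -0.676, 0.69]
wrist_force: [-1.1, 0.2, -2.9]
gripper_width: 0.287
t=12.30 at [ 0.5296 -0.3213  0.0459] w=0.287 F=[-1.1  0.2 -2.9] N=1 (min 1) row t(cm)=[ 0.091  0.424 -0.092] r=[-0.0014 -0.0012 -0.0039] | total r=[-0.001 -0.001 -0.004] d=[-0.003  0.001 -0.003]
```

```bash
python3 -m jog '[{"tx":0.1,"ty":0.3,"tz":-0.1,"rx":0,"ry":0,"rz":0},{"tx":0,"ty":0,"tz":0,"rx":0,"ry":0,"rz":0}]'
python3 -m jog '[{"tx":0,"ty":0.2,"tz":0,"rx":0,"ry":0,"rz":0},{"tx":0,"ty":0,"tz":0,"rx":0,"ry":0,"rz":0}]'
python3 - <<'E'
from h import *
v=[.536,-.320,3.208]
plan(*bay(v,.069,.0275,.000,0,-.005),1); snap('wrist','w16'); zoom('w16',230,60,410,200,'k8');snap('scene','s16'); zoom('s16',150,120,290,250,'k9')
E
```

```text
t: 12.47
eef_pos: [0.5276, -0.3208, 0.0443]
tool_rot: [0.159, 0.204, -0.676, 0.69]
wrist_force: [-0.9, 0.5, -1.9]
gripper_width: 0.29
t: 12.63
eef_pos: [0.5279, -0.3209, 0.0443]
tool_rot: [0.158, 0.203, -0.676, 0.691]
wrist_force: [0.4, 0.8, -1.3]
gripper_width: 0.284
t=12.63 at [ 0.5279 -0.3209  0.0443] w=0.284 F=[ 0.4  0.8 -1.3] N=1 (min 1) row t(cm)=[ 0.028  0.201 -0.039] r=[-0.0044 -0.002  -0.0077] | total r=[-0.004 -0.002 -0.008] d=[-0.001  0.    -0.002]
zoom k8 230 60 4
zoom k9 150 120 4
```

View pics/k8.png

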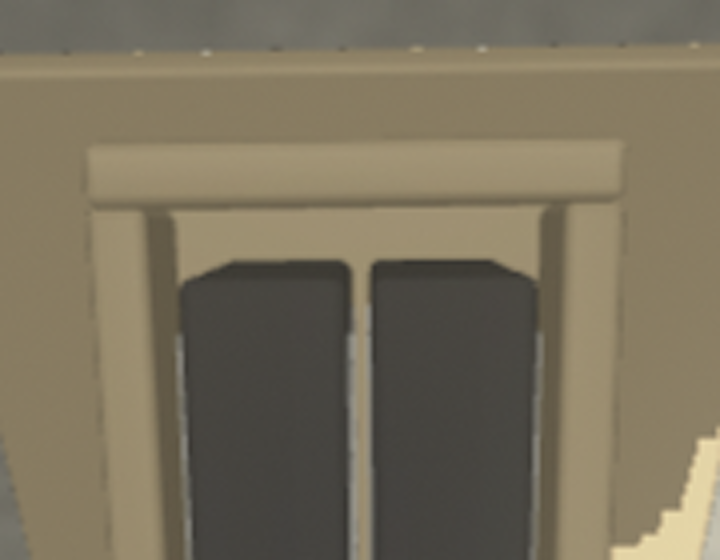

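View pics/k9.png

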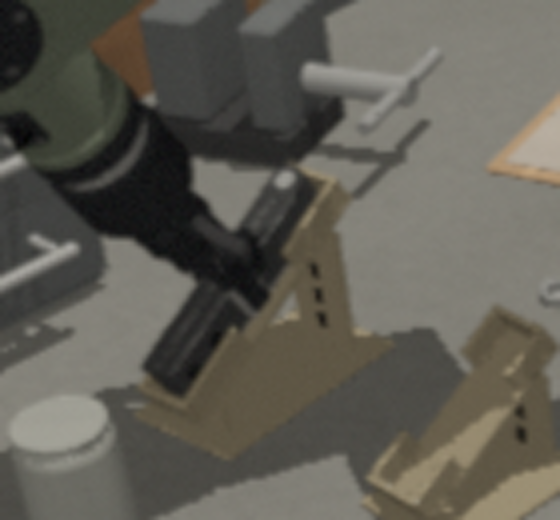

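Motion has stopped and the weight is coming off the wrist, so the hinge is resting on the floor. Releasing.

```bash
python3 -m jog '[{"tx":0,"ty":0,"tz":0,"rx":0,"ry":0,"rz":0},{"tx":0,"ty":0,"tz":0,"rx":0,"ry":0,"rz":0},{"tx":0,"ty":0,"tz":0,"rx":0,"ry":0,"rz":0},{"tx":0,"ty":-0.5,"tz":0,"rx":0,"ry":0,"rz":0},{"tx":0,"ty":-2,"tz":0,"rx":0,"ry":0,"rz":0},{"tx":0,"ty":-3,"tz":0,"rx":0,"ry":0,"rz":0},{"tx":0,"ty":-3,"tz":0,"rx":0,"ry":0,"rz":0},{"tx":0,"ty":-3,"tz":0,"rx":0,"ry":0,"rz":0},{"tx":0,"ty":-3,"tz":0,"rx":0,"ry":0,"rz":0}]' 0.5
python3 - <<'E'
from h import *
b=-.39
snap('wrist','w17'); snap('scene','s17'); zoom('s17',150,120,290,250,'k10')
plan([.60,.34,.2],[0,0,-1],[-np.sin(b),np.cos(b),0]);print(st()[0]['qpos'].round(2))
E
```

```text
t: 13.48
eef_pos: [0.5946, -0.315, 0.1703]
tool_rot: [0.165, 0.209, -0.677, 0.686]
wrist_force: [1.4, 0.0, 0.1]
gripper_width: 0.497
zoom k10 150 120 4
t=13.58 at [ 0.5978 -0.3156  0.1732] w=0.503 F=[ 0.8 -0.3  0.8] N=17 (min 17) row t(cm)=[ 0.616 -0.072 -3.84 ] r=[-0.0071  0.0261  0.0304] | total r=[-0.12   0.444  0.516] d=[0.002 0.656 0.027]
[-0.39  0.79  0.92 -0.24  1.91  1.09]
```

View pics/w17.png

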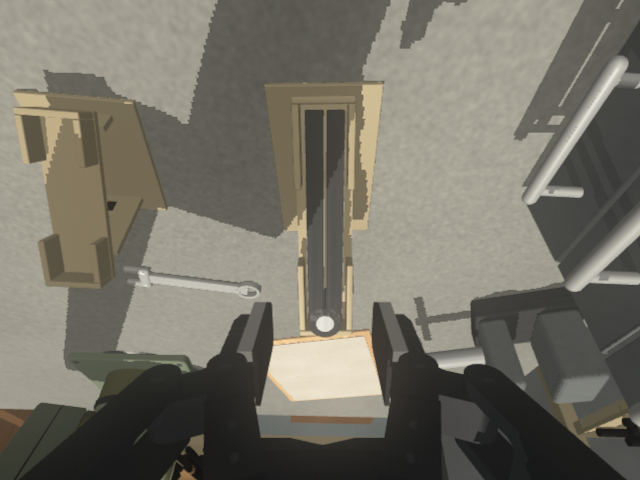

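View pics/k10.png

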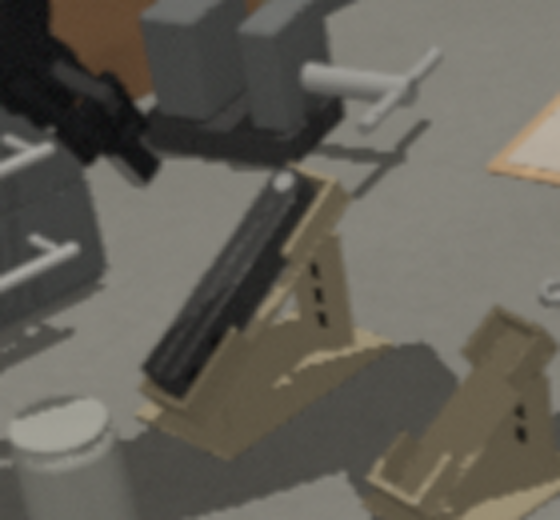

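Long hinge lies flat, shut, inside the rim. On to the short hinge.

```bash
python3 -m jog '[{"tx":0.6,"ty":-0.4,"tz":-3.8,"rx":-0.007,"ry":0.026,"rz":0.03},{"tx":0.6,"ty":-0.2,"tz":-3.8,"rx":-0.007,"ry":0.026,"rz":0.03},{"tx":0.6,"ty":-0.1,"tz":-3.8,"rx":-0.007,"ry":0.026,"rz":0.03},{"tx":0.6,"ty":-0.1,"tz":-3.8,"rx":-0.007,"ry":0.026,"rz":0.03},{"tx":0.6,"ty":-0.1,"tz":-3.8,"rx":-0.007,"ry":0.026,"rz":0.03},{"tx":0.6,"ty":-0.1,"tz":-3.8,"rx":-0.007,"ry":0.026,"rz":0.03},{"tx":0.6,"ty":-0.1,"tz":-3.8,"rx":-0.007,"ry":0.026,"rz":0.03},{"tx":0.6,"ty":-0.1,"tz":-3.8,"rx":-0.007,"ry":0.026,"rz":0.03},{"tx":0.6,"ty":-0.1,"tz":-3.8,"rx":-0.007,"ry":0.026,"rz":0.03},{"tx":0.6,"ty":-0.1,"tz":-3.8,"rx":-0.007,"ry":0.026,"rz":0.03},{"tx":0.6,"ty":-0.1,"tz":-3.8,"rx":-0.007,"ry":0.026,"rz":0.03},{"tx":0.6,"ty":-0.1,"tz":-3.8,"rx":-0.007,"ry":0.026,"rz":0.03},{"tx":0.6,"ty":-0.1,"tz":-3.8,"rx":-0.007,"ry":0.026,"rz":0.03},{"tx":0.6,"ty":-0.1,"tz":-3.8,"rx":-0.007,"ry":0.026,"rz":0.03}]' 1
python3 - <<'E'
from h import *
b=-.39
plan([.60,.34,.2],[0,0,-1],[-np.sin(b),np.cos(b),0]);print(st()[0]['qpos'].round(2))
E
```

```text
t: 14.75
eef_pos: [0.5812, 0.2308, 0.1942]
tool_rot: [0.156, -0.088, -0.693, 0.698]
wrist_force: [1.0, -0.3, -0.9]
gripper_width: 1.0
t=14.75 at [0.5812 0.2308 0.1942] w=1.000 F=[ 1.  -0.3 -0.9] N=3 (min 3) row t(cm)=[ 0.715 -0.206 -3.624] r=[-0.0084  0.0143  0.0307] | total r=[-0.025  0.043  0.092] d=[0.019 0.109 0.006]
[0.34 0.45 1.38 0.04 1.4  2.25]
```

```bash
python3 -m jog '[{"tx":0.7,"ty":-0.2,"tz":-3.4,"rx":-0.008,"ry":0.002,"rz":0.03},{"tx":0.7,"ty":-0.2,"tz":-3.4,"rx":-0.008,"ry":0.002,"rz":0.03},{"tx":0.7,"ty":-0.2,"tz":-3.4,"rx":-0.008,"ry":0,"rz":0.03},{"tx":0,"ty":0,"tz":0,"rx":0,"ry":0,"rz":0},{"tx":0,"ty":0,"tz":0,"rx":0,"ry":0,"rz":0}]' 1
python3 - <<'E'
from h import *
b=-.36
plan([.60,.34,.2],[0,0,-1],[-np.sin(b),np.cos(b),0]);print(st()[0]['qpos'].round(2)); snap('wrist','w18')
E
```

```text
t: 15.17
eef_pos: [0.592, 0.3454, 0.197]
tool_rot: [-0.122, 0.12, 0.697, -0.696]
wrist_force: [1.7, -0.8, 0.0]
gripper_width: 1.006
t=15.17 at [0.592  0.3454 0.197 ] w=1.006 F=[ 1.7 -0.8  0. ] N=1 (min 1) row t(cm)=[-0.936 -0.306  0.238] r=[0.0001 0.0158 0.0023] | total r=[0.    0.016 0.002] d=[ 0.008 -0.005  0.003]
[0.51 0.5  1.29 0.   1.36 2.43]
```

View pics/w18.png

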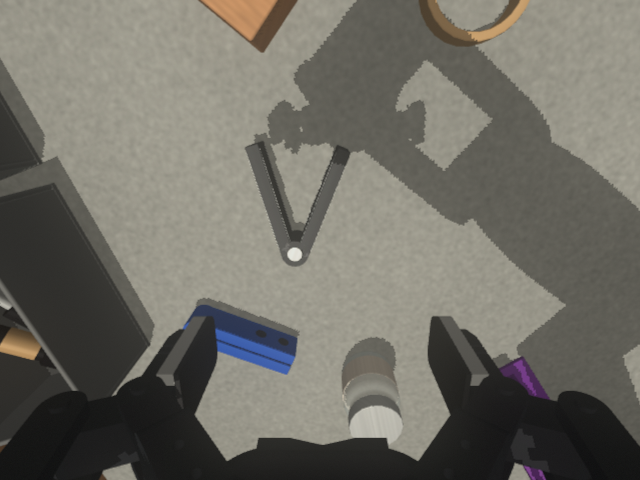

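Dark short hinge: pivot (294,254), ends (255,150) and (342,155). The blue look-alike is at (245,338) and the jar at (372,420).

```bash
python3 - <<'E'
from h import *
W=load('w18'); zoom('w18',235,130,365,275,'c18')
print('jar',onz(W,(376,424),.085),'blue near corner',onz(W,(205,305),.036),onz(W,(297,338),.036))
E
```

```text
zoom c18 235 130 4
jar [0.38415817 0.36317849 0.085     ] blue near corner [0.53891543 0.48835981 0.036     ] [0.47163221 0.41513565 0.036     ]
```

View pics/c18.png

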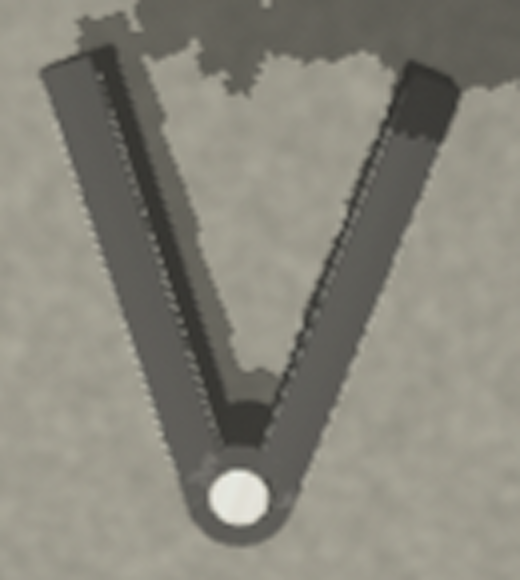

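```bash
python3 - <<'E'
from h import *
W=load('w18'); f=lambda x,y:(235+x/4,130+y/4)
g=lambda *a:onz(W,f(*a),.036)[:2]
p=g(239,497); print('piv',p.round(4))
A=[]
for n,a,b in [('Aout',(460,92),(302,470)),('Ain',(388,120),(270,440)),('Bout',(42,75),(175,465)),('Bin',(92,60),(220,440))]:
    a,b=g(*a),g(*b); d=a-b; A.append(np.arctan2(d[1],d[0])); print(n,A[-1].round(4),'dist piv', (np.cross(np.r_[d,0],np.r_[p-b,0])[2]/np.linalg.norm(d)).round(4),np.linalg.norm(a-p).round(4))
b=(A[0]+A[2])/2; print('bis',b); c=p+.047*np.array([np.cos(b),np.sin(b)]); print('c',c)
for bb in (b,-.36): plan([*c,.02],[0,0,-1],[-np.sin(bb),np.cos(bb),0],6)
E
```

```text
piv [0.5594 0.3838]
Aout -0.7277 dist piv 0.0115 0.1075
Ain -0.6955 dist piv 0.0022 0.0954
Bout -0.0685 dist piv -0.0122 0.1065
Bin -0.0613 dist piv 0.0 0.1058
bis -0.398087244453747
c [0.60268793 0.36557025]
t=15.22 at [0.5918 0.3456 0.1969] w=1.000 F=[-0.   0.4  0.2] N=6 (min 5) row t(cm)=[-0.056  2.948 -0.375] r=[0.0001 0.0089 0.0006] | total r=[0.001 0.053 0.003] d=[ 0.011  0.02  -0.177]
t=15.22 at [0.5918 0.3456 0.1969] w=1.000 F=[-0.   0.4  0.2] N=6 (min 5) row t(cm)=[-0.062  2.948 -0.374] r=[0.0002 0.0025 0.0006] | total r=[0.001 0.015 0.003] d=[ 0.011  0.02  -0.177]
```

```bash
python3 -m jog '[{"tx":-0.1,"ty":3.0,"tz":-0.5,"rx":0,"ry":0.01,"rz":0},{"tx":-0.1,"ty":3.0,"tz":-0.5,"rx":0,"ry":0.01,"rz":0},{"tx":-0.1,"ty":3.0,"tz":-0.4,"rx":0,"ry":0.01,"rz":0},{"tx":0,"ty":3.0,"tz":-0.4,"rx":0,"ry":0,"rz":0},{"tx":0,"ty":3.0,"tz":-0.4,"rx":0,"ry":0,"rz":0},{"tx":0,"ty":2.0,"tz":0,"rx":0,"ry":0,"rz":0},{"tx":0,"ty":0,"tz":0,"rx":0,"ry":0,"rz":0},{"tx":0,"ty":0,"tz":0,"rx":0,"ry":0,"rz":0}]'
python3 - <<'E'
from h import *
bb=-.38; plan([.6027,.3656,.02],[0,0,-1],[-np.sin(bb),np.cos(bb),0],1);plan([.6027,.3656,-.026],[0,0,-1],[-np.sin(bb),np.cos(bb),0],2); print(st()[0]['qpos'].round(3))
snap('wrist','w19')
E
```

```text
t: 15.88
eef_pos: [0.6045, 0.3531, 0.0219]
tool_rot: [0.138, -0.135, -0.693, 0.694]
wrist_force: [-0.4, 1.2, 1.0]
gripper_width: 0.998
t=15.88 at [0.6045 0.3531 0.0219] w=0.998 F=[-0.4  1.2  1. ] N=1 (min 1) row t(cm)=[ 0.64   0.186 -1.089] r=[-0.0025 -0.0088  0.0031] | total r=[-0.002 -0.009  0.003] d=[-0.002  0.013 -0.002]
t=15.88 at [0.6045 0.3531 0.0219] w=0.998 F=[-0.4  1.2  1. ] N=2 (min 2) row t(cm)=[ 0.314  2.393 -0.55 ] r=[-0.0012 -0.0044  0.0015] | total r=[-0.002 -0.009  0.003] d=[-0.002  0.013 -0.048]
[5.120e-01 6.520e-01 1.469e+00 1.000e-03 1.024e+00 2.471e+00]
```

View pics/w19.png

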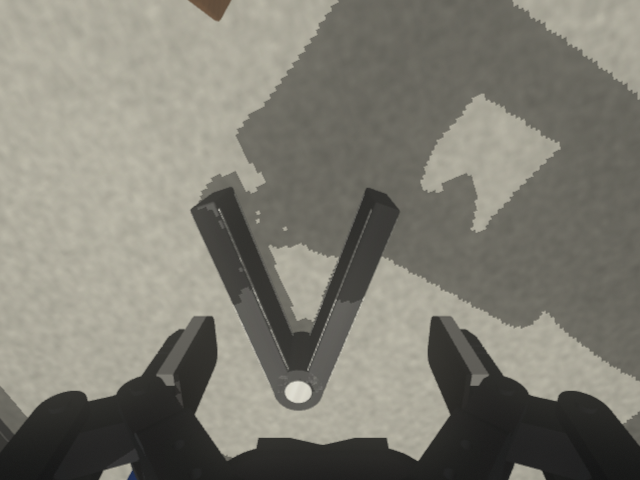

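```bash
python3 -m jog '[{"tx":0.6,"ty":0,"tz":-1.1,"rx":0,"ry":-0.008,"rz":0.003},{"tx":0,"ty":0,"tz":0,"rx":0,"ry":0,"rz":0},{"tx":0,"ty":1.5,"tz":0,"rx":0,"ry":0,"rz":0},{"tx":0,"ty":1.5,"tz":0,"rx":0,"ry":0,"rz":0}]'
python3 - <<'E'
from h import *
bb=-.38; plan([.6027,.3656,-.026],[0,0,-1],[-np.sin(bb),np.cos(bb),0],2); print(st()[0]['qpos'].round(3))
E
```

```text
t: 16.27
eef_pos: [0.6093, 0.3688, 0.0023]
tool_rot: [-0.129, 0.139, 0.698, -0.691]
wrist_force: [-0.4, -0.2, 0.0]
gripper_width: 1.001
t=16.27 at [0.6093 0.3688 0.0023] w=1.001 F=[-0.4 -0.2  0. ] N=2 (min 1) row t(cm)=[0.26  1.41  0.283] r=[ 0.0059 -0.0009 -0.0057] | total r=[ 0.012 -0.002 -0.011] d=[-0.007 -0.003 -0.028]
[ 5.290e-01  6.780e-01  1.472e+00 -2.000e-03  9.750e-01  2.483e+00]
```

```bash
python3 -m jog '[{"tx":0.5,"ty":0.3,"tz":0.4,"rx":0.01,"ry":0,"rz":-0.01},{"tx":0,"ty":1.3,"tz":0,"rx":0,"ry":0,"rz":0},{"tx":0,"ty":1.2,"tz":0,"rx":0,"ry":0,"rz":0},{"tx":0,"ty":0,"tz":0,"rx":0,"ry":0,"rz":0}]'
python3 - <<'E'
from h import *
bb=-.38; plan([.6027,.3656,-.026],[0,0,-1],[-np.sin(bb),np.cos(bb),0],1); print(st()[0]['qpos'].round(3)); snap('wrist','w20')
E
```

```text
t: 16.6
eef_pos: [0.6039, 0.3689, -0.0242]
tool_rot: [-0.132, 0.135, 0.696, -0.693]
wrist_force: [-0.1, -0.4, -1.0]
gripper_width: 0.999
t=16.60 at [ 0.6039  0.3689 -0.0242] w=0.999 F=[-0.1 -0.4 -1. ] N=1 (min 1) row t(cm)=[-0.006  0.178  0.353] r=[ 0.0054 -0.0003 -0.004 ] | total r=[ 0.005 -0.    -0.004] d=[-0.001 -0.003 -0.002]
[0.532 0.704 1.497 0.    0.934 2.483]
```

View pics/w20.png

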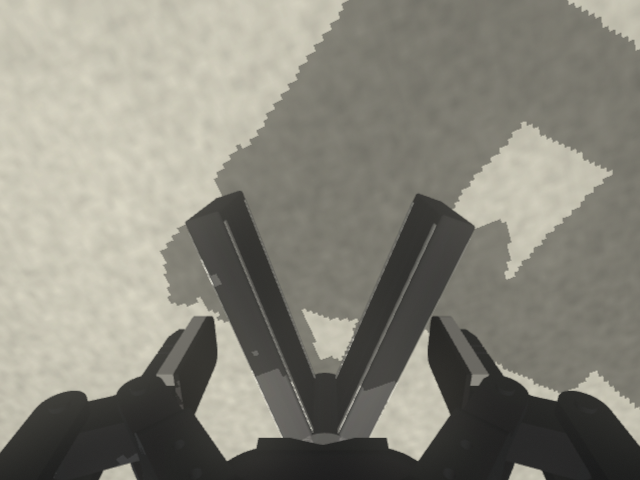

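Both arms are between the fingers and centred. Closing.

```bash
python3 -m jog '[{"tx":0,"ty":0.2,"tz":0.3,"rx":0,"ry":0,"rz":0},{"tx":0,"ty":0,"tz":0,"rx":0,"ry":0,"rz":0},{"tx":0,"ty":0,"tz":0,"rx":0,"ry":0,"rz":0},{"tx":0,"ty":0,"tz":0,"rx":0,"ry":0,"rz":0},{"tx":0,"ty":0,"tz":0,"rx":0,"ry":0,"rz":0},{"tx":0,"ty":0,"tz":0,"rx":0,"ry":0,"rz":0},{"tx":0,"ty":0,"tz":0,"rx":0,"ry":0,"rz":0},{"tx":0,"ty":0,"tz":0,"rx":0,"ry":0,"rz":0},{"tx":0,"ty":0,"tz":0,"rx":0,"ry":0,"rz":0},{"tx":0,"ty":0,"tz":0,"rx":0,"ry":0,"rz":0}]' 0.2 60
python3 - <<'E'
from h import *
print(st()[0]['qpos'].round(3)); snap('wrist','w21')
bb=-.38;plan([.60,.36,.2],[0,0,-1],[-np.sin(bb),np.cos(bb),0])
E
```

```text
t: 17.48
eef_pos: [0.6069, 0.3674, -0.0204]
tool_rot: [-0.129, 0.138, 0.698, -0.69]
wrist_force: [0.1, 0.5, 0.9]
gripper_width: 0.283
[ 0.528  0.698  1.499 -0.     0.927  2.48 ]
t=17.53 at [ 0.6069  0.3674 -0.0204] w=0.285 F=[ 0.5 -1.   1.4] N=6 (min 6) row t(cm)=[ 0.037 -3.674  0.128] r=[ 0.0022 -0.0001 -0.0018] | total r=[ 0.013 -0.001 -0.011] d=[-0.007 -0.007  0.22 ]
```

View pics/w21.png

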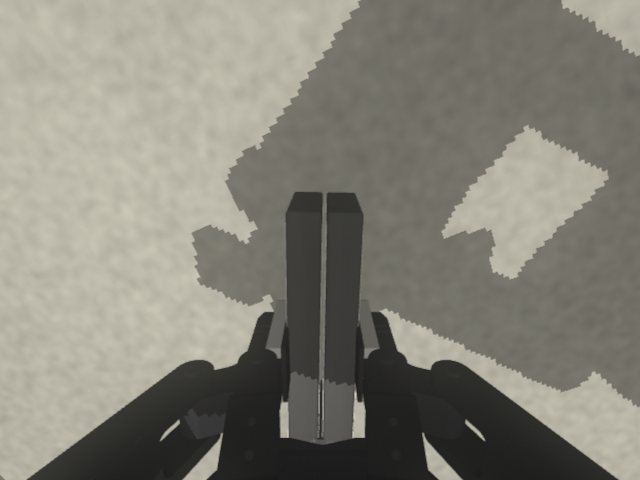

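```bash
python3 - <<'E'
from h import *
zoom('w21',260,180,390,290,'b21')
E
```

```text
zoom b21 260 180 4
```

View pics/b21.png

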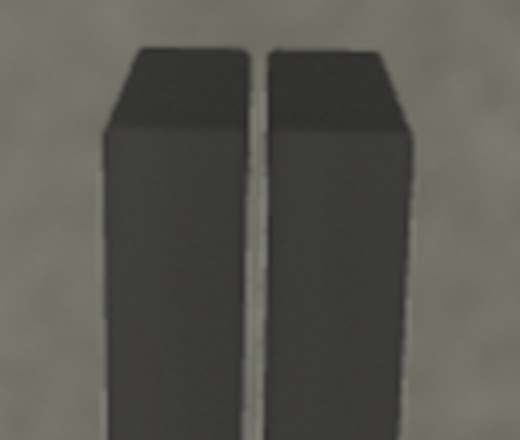

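```bash
python3 -m jog '[{"tx":0,"ty":-2.5,"tz":0,"rx":0,"ry":0,"rz":0},{"tx":0,"ty":-4.0,"tz":0,"rx":0,"ry":0,"rz":0},{"tx":0,"ty":-4.0,"tz":0,"rx":0.005,"ry":0,"rz":0},{"tx":0,"ty":-4.0,"tz":0,"rx":0,"ry":-0.02,"rz":0},{"tx":0,"ty":-4.0,"tz":0.5,"rx":0,"ry":-0.03,"rz":0}]'
python3 - <<'E'
from h import *
v=[.5344,-.121,3.1228]
P=bay(v,.056,.0204,.12,.05,-.0075); print(P[0]); plan(*P); print(st()[0]['qpos'].round(3))
E
```

```text
t: 17.95
eef_pos: [0.5944, 0.3575, 0.1526]
tool_rot: [0.121, -0.11, -0.691, 0.704]
wrist_force: [-0.3, -0.4, -2.3]
gripper_width: 0.283
[ 0.59068525 -0.07205787  0.13850613]
t=17.95 at [0.5944 0.3575 0.1526] w=0.283 F=[-0.3 -0.4 -2.3] N=11 (min 11) row t(cm)=[-0.736  0.046  3.852] r=[ 0.0058 -0.0279 -0.0457] | total r=[ 0.063 -0.307 -0.503] d=[-0.004 -0.43  -0.014]
[ 0.527  0.55   1.31  -0.003  1.306  2.427]
```

```bash
python3 -m jog '[{"tx":-0.7,"ty":-1.0,"tz":3.6,"rx":0.005,"ry":-0.028,"rz":-0.03},{"tx":-0.7,"ty":-1.0,"tz":3.7,"rx":0.005,"ry":-0.028,"rz":-0.03},{"tx":-0.7,"ty":-0.7,"tz":3.8,"rx":0.005,"ry":-0.028,"rz":-0.045},{"tx":-0.7,"ty":0,"tz":3.8,"rx":0.005,"ry":-0.028,"rz":-0.045},{"tx":-0.7,"ty":0,"tz":3.8,"rx":0.005,"ry":-0.028,"rz":-0.045},{"tx":-0.7,"ty":0,"tz":3.8,"rx":0.005,"ry":-0.028,"rz":-0.045},{"tx":-0.7,"ty":0,"tz":3.8,"rx":0.005,"ry":-0.028,"rz":-0.045},{"tx":-0.7,"ty":0,"tz":3.8,"rx":0.005,"ry":-0.028,"rz":-0.045},{"tx":-0.7,"ty":0,"tz":3.8,"rx":0.005,"ry":-0.028,"rz":-0.045},{"tx":-0.7,"ty":0,"tz":3.8,"rx":0.005,"ry":-0.028,"rz":-0.045},{"tx":0,"ty":0,"tz":0,"rx":0,"ry":0,"rz":0},{"tx":0,"ty":0,"tz":0,"rx":0,"ry":0,"rz":0}]'
python3 - <<'E'
from h import *
v=[.5344,-.121,3.1228]
P=bay(v,.056,.0204,.12,.05,-.0075); plan(*P); print(st()[0]['qpos'].round(3)); snap('wrist','w22')
im=cv2.imread('pics/w22.png'); W=load('w22'); z=.056;L=.128
Mb=R.from_euler('ZY',[v[2],-np.pi/6]).as_matrix()
for hw,hl,zz,col in [(.022,L/2+.005,.02,(0,0,255)),(.017,L/2,0,(0,255,0))]:
        Q=np.array([[hl,-hw,zz],[hl,hw,zz],[-hl,hw,zz],[-hl,-hw,zz]])@Mb.T+[v[0],v[1],z]
        cv2.polylines(im,[proj(W,Q).round().astype(int)],True,col,1)
cv2.imwrite('pics/ov22.png',im)
E
```

```text
t: 18.95
eef_pos: [0.5923, -0.0373, 0.1769]
tool_rot: [-0.165, -0.148, 0.694, -0.685]
wrist_force: [0.2, 0.7, -3.2]
gripper_width: 0.286
t=18.95 at [ 0.5923 -0.0373  0.1769] w=0.286 F=[ 0.2  0.7 -3.2] N=2 (min 2) row t(cm)=[-0.823  1.723  1.75 ] r=[ 0.0045 -0.0015 -0.0384] | total r=[ 0.009 -0.003 -0.077] d=[-0.002 -0.035 -0.038]
[-0.073  0.626  1.196 -0.015  1.766  1.522]
```

View pics/ov22.png

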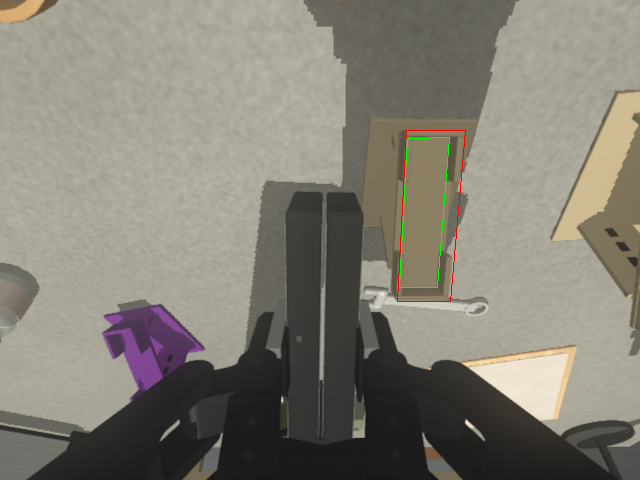

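The overlay sits well on the short case. Moving over it.

```bash
python3 - <<'E'
from h import *
v=[.5344,-.121,3.1228]
plan(*bay(v,.056,.0204,.08,0,-.0075),4)
E
python3 -m jog '[{"tx":-0.4,"ty":0.6,"tz":2.0,"rx":0.003,"ry":0,"rz":-0.02},{"tx":-0.4,"ty":1.2,"tz":2.2,"rx":0.003,"ry":0,"rz":-0.02},{"tx":-0.4,"ty":2.0,"tz":2.2,"rx":0.003,"ry":0,"rz":-0.02},{"tx":-0.4,"ty":2.0,"tz":1.5,"rx":0,"ry":0,"rz":-0.02},{"tx":0,"ty":0,"tz":0,"rx":0,"ry":0,"rz":0},{"tx":0,"ty":0,"tz":0,"rx":0,"ry":0,"rz":0}]'
python3 - <<'E'
from h import *
v=[.5344,-.121,3.1228]
plan(*bay(v,.056,.0204,.05,0,-.0075)) 
E
```

```text
t=19.00 at [ 0.5921 -0.0379  0.1764] w=0.290 F=[-0.4 -0.7 -3.6] N=4 (min 3) row t(cm)=[-0.394  1.829  2.112] r=[ 0.0018 -0.0008 -0.0191] | total r=[ 0.007 -0.003 -0.076] d=[-0.021 -0.084 -0.072]
t: 19.5
eef_pos: [0.5775, -0.1114, 0.1149]
tool_rot: [-0.188, -0.179, 0.684, -0.682]
wrist_force: [0.1, 0.4, -1.7]
gripper_width: 0.286
t=19.50 at [ 0.5775 -0.1114  0.1149] w=0.286 F=[ 0.1  0.4 -1.7] N=2 (min 2) row t(cm)=[0.008 2.144 0.516] r=[-0.0014  0.0026  0.0011] | total r=[-0.003  0.005  0.002] d=[-0.022 -0.01  -0.037]
```

```bash
python3 -m jog '[{"tx":0,"ty":1.5,"tz":0.6,"rx":0,"ry":0.003,"rz":0},{"tx":0,"ty":1.8,"tz":0.5,"rx":0,"ry":0.002,"rz":0},{"tx":0,"ty":0,"tz":0,"rx":0,"ry":0,"rz":0},{"tx":0,"ty":0,"tz":0,"rx":0,"ry":0,"rz":0}]'
python3 - <<'E'
from h import *
v=[.5344,-.121,3.1228]
snap('wrist','w23')
plan(*bay(v,.056,.0204,.03,0,-.0075)) 
im=cv2.imread('pics/w23.png'); W=load('w23'); z=.056;L=.128
Mb=R.from_euler('ZY',[v[2],-np.pi/6]).as_matrix()
for hw,hl,zz,col in [(.022,L/2+.005,.02,(0,0,255)),(.017,L/2,0,(0,255,0))]:
        Q=np.array([[hl,-hw,zz],[hl,hw,zz],[-hl,hw,zz],[-hl,-hw,zz]])@Mb.T+[v[0],v[1],z]
        print(proj(W,Q).round(1).tolist())
zoom('w23',240,110,420,240,'k23')
E
```

```text
t: 19.83
eef_pos: [0.5623, -0.1168, 0.0878]
tool_rot: [-0.186, -0.177, 0.684, -0.682]
wrist_force: [-0.4, -0.4, -1.6]
gripper_width: 0.288
t=19.88 at [ 0.5623 -0.1167  0.0878] w=0.283 F=[ 0.7 -0.1 -2.9] N=1 (min 1) row t(cm)=[0.078 3.187 0.469] r=[-0.0028  0.0049 -0.003 ] | total r=[-0.003  0.005 -0.003] d=[-0.017 -0.004 -0.027]
[[293.1, 382.5], [362.6, 382.6], [372.9, 161.1], [287.4, 160.8]]
[[302.3, 356.5], [352.4, 356.5], [359.1, 165.9], [299.3, 165.7]]
zoom k23 240 110 4
```

View pics/k23.png

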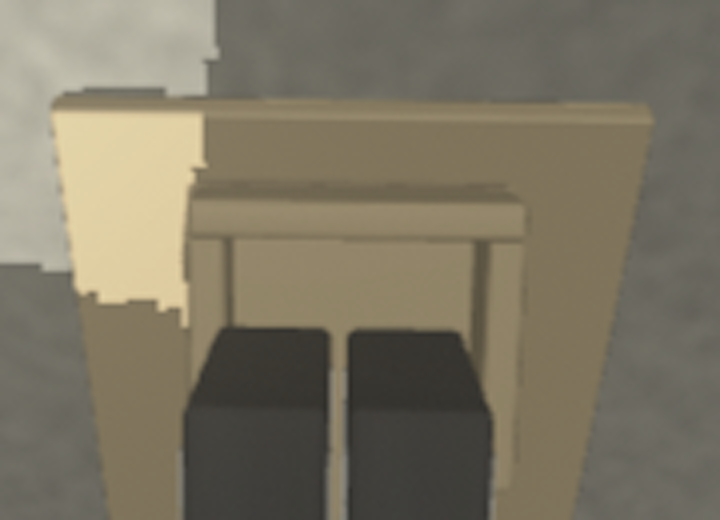

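```bash
python3 -m jog '[{"tx":0,"ty":1.2,"tz":0.45,"rx":-0.003,"ry":0.005,"rz":-0.003},{"tx":0,"ty":1.2,"tz":0,"rx":0,"ry":0,"rz":0},{"tx":0,"ty":0.5,"tz":0,"rx":0,"ry":0,"rz":0},{"tx":0,"ty":0,"tz":0,"rx":0,"ry":0,"rz":0},{"tx":0,"ty":0,"tz":0,"rx":0,"ry":0,"rz":0}]'
python3 - <<'E'
from h import *
v=[.5344,-.121,3.1228]
snap('wrist','w24')
plan(*bay(v,.056,.0204,.03,0,-.0075)); plan(*bay(v,.056,.0204,.001,0,-.0075),1) 
W=load('w24'); z=.056;L=.128
Mb=R.from_euler('ZY',[v[2],-np.pi/6]).as_matrix()
for hw,hl,zz,col in [(.022,L/2+.005,.02,(0,0,255)),(.017,L/2,0,(0,255,0))]:
        Q=np.array([[hl,-hw,zz],[hl,hw,zz],[-hl,hw,zz],[-hl,-hw,zz]])@Mb.T+[v[0],v[1],z]
        print(proj(W,Q).round(1).tolist())
zoom('w24',240,110,420,240,'k24')
E
```

```text
t: 20.3
eef_pos: [0.5506, -0.1195, 0.0643]
tool_rot: [-0.186, -0.174, 0.685, -0.683]
wrist_force: [0.0, -0.1, -2.0]
gripper_width: 0.281
t=20.35 at [ 0.5507 -0.1195  0.0644] w=0.283 F=[-1.2  0.4 -3.3] N=1 (min 1) row t(cm)=[0.246 0.578 0.176] r=[-0.0018  0.0014 -0.0089] | total r=[-0.002  0.001 -0.009] d=[-0.005 -0.002 -0.004]
t=20.35 at [ 0.5507 -0.1195  0.0644] w=0.283 F=[-1.2  0.4 -3.3] N=1 (min 1) row t(cm)=[0.271 3.478 0.171] r=[-0.0018  0.0014 -0.0089] | total r=[-0.002  0.001 -0.009] d=[-0.02  -0.001 -0.029]
[[285.3, 416.8], [362.8, 416.6], [373.6, 171.3], [275.8, 171.3]]
[[296.1, 385.5], [351.5, 385.4], [357.9, 175.9], [290.6, 175.9]]
zoom k24 240 110 4
```

View pics/k24.png

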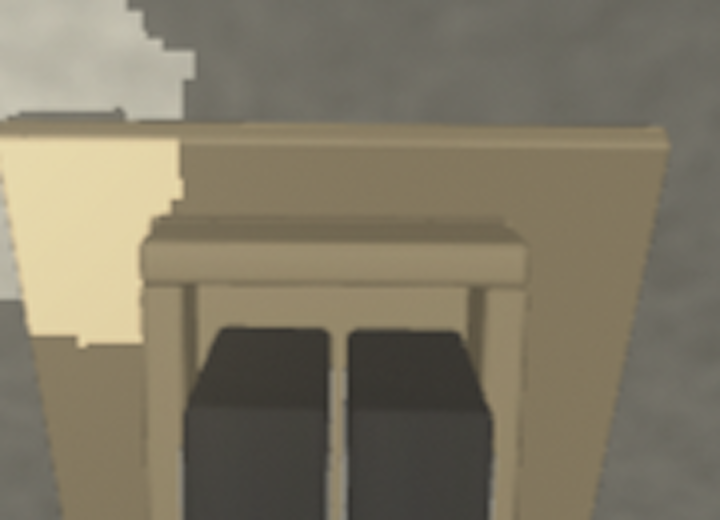

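The bar is centred laterally between the rims (inner walls 287–358, bar 295–355 px). Descending straight.

```bash
python3 -m jog '[{"tx":0.25,"ty":0.8,"tz":0,"rx":-0.002,"ry":0,"rz":-0.009},{"tx":0,"ty":0.8,"tz":0,"rx":0,"ry":0,"rz":0},{"tx":0,"ty":0,"tz":0,"rx":0,"ry":0,"rz":0},{"tx":0,"ty":0,"tz":0,"rx":0,"ry":0,"rz":0}]'
python3 - <<'E'
from h import *
v=[.5344,-.121,3.1228]
snap('wrist','w25')
plan(*bay(v,.056,.0204,.001,0,-.0075),1) 
zoom('w25',240,110,420,240,'k25'); snap('scene','s25'); zoom('s25',210,150,350,270,'k26')
E
```

```text
t: 20.68
eef_pos: [0.5408, -0.1195, 0.0513]
tool_rot: [-0.188, -0.176, 0.685, -0.681]
wrist_force: [0.2, -0.2, -2.9]
gripper_width: 0.285
t=20.73 at [ 0.5407 -0.1195  0.0513] w=0.284 F=[-0.5 -0.3 -2.6] N=1 (min 1) row t(cm)=[0.03  1.841 0.161] r=[ 0.0001  0.0012 -0.0013] | total r=[ 0.     0.001 -0.001] d=[-0.009 -0.001 -0.016]
zoom k25 240 110 4
zoom k26 210 150 4
```

View pics/k25.png

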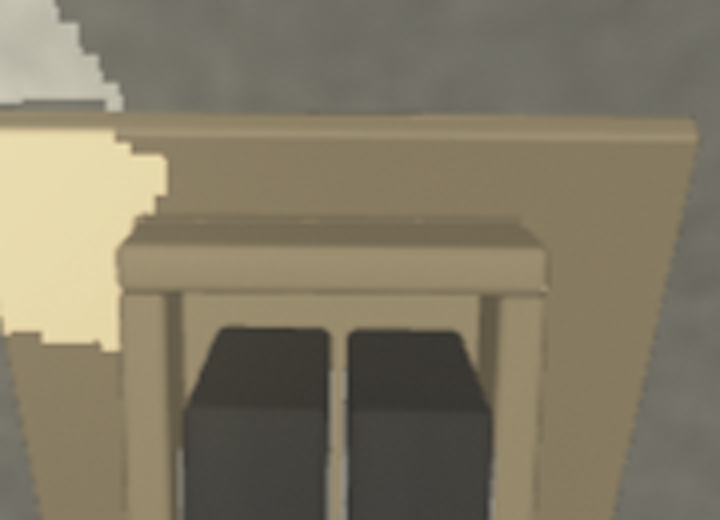

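View pics/k26.png

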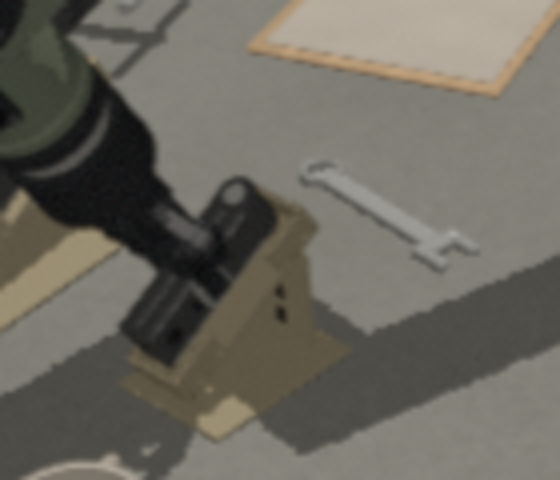

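Bar end clears the low wall by about 3.6 mm and is about 0.8 mm off centre sideways, which is inside the play. Lowering.

```bash
python3 -m jog '[{"tx":0,"ty":0.7,"tz":-0.05,"rx":0,"ry":0,"rz":0},{"tx":0,"ty":0.6,"tz":0,"rx":0,"ry":0,"rz":0},{"tx":0,"ty":0,"tz":0,"rx":0,"ry":0,"rz":0}]'
python3 -m jog '[{"tx":0,"ty":0.3,"tz":0,"rx":0,"ry":0,"rz":0},{"tx":0,"ty":0,"tz":0,"rx":0,"ry":0,"rz":0}]'
python3 - <<'E'
from h import *
v=[.5344,-.121,3.1228]
plan(*bay(v,.056,.0204,.000,0,-.0075),1) 
E
```

```text
t: 21.03
eef_pos: [0.5345, -0.1189, 0.0394]
tool_rot: [-0.188, -0.176, 0.685, -0.682]
wrist_force: [-0.6, -0.2, -2.6]
gripper_width: 0.284
t: 21.2
eef_pos: [0.5325, -0.1188, 0.0363]
tool_rot: [-0.188, -0.176, 0.685, -0.681]
wrist_force: [0.3, -0.2, -2.8]
gripper_width: 0.287
t=21.20 at [ 0.5325 -0.1188  0.0363] w=0.287 F=[ 0.3 -0.2 -2.8] N=1 (min 1) row t(cm)=[0.067 0.233 0.212] r=[-0.0001  0.0011 -0.0026] | total r=[-0.     0.001 -0.003] d=[-0.002 -0.002 -0.002]
```

```bash
python3 -m jog '[{"tx":0,"ty":0.2,"tz":0.1,"rx":0,"ry":0,"rz":0},{"tx":0,"ty":0,"tz":0,"rx":0,"ry":0,"rz":0}]'
python3 -m jog '[{"tx":0,"ty":0.2,"tz":0,"rx":0,"ry":0,"rz":0},{"tx":0,"ty":0,"tz":0,"rx":0,"ry":0,"rz":0}]'
python3 - <<'E'
from h import *
v=[.5344,-.121,3.1228]
plan(*bay(v,.056,.0204,.000,0,-.0075),1) 
snap('wrist','w27');zoom('w27',240,110,420,240,'k27'); snap('side','d27'); zoom('d27',290,100,430,230,'k28')
E
```

```text
t: 21.37
eef_pos: [0.5325, -0.1194, 0.0355]
tool_rot: [-0.187, -0.175, 0.686, -0.681]
wrist_force: [0.1, -0.5, -2.8]
gripper_width: 0.284
t: 21.53
eef_pos: [0.5328, -0.1196, 0.0353]
tool_rot: [-0.186, -0.174, 0.686, -0.682]
wrist_force: [0.6, 0.5, -3.4]
gripper_width: 0.284
t=21.53 at [ 0.5328 -0.1196  0.0353] w=0.284 F=[ 0.6  0.5 -3.4] N=1 (min 1) row t(cm)=[0.147 0.167 0.133] r=[ 0.0002  0.0009 -0.0084] | total r=[ 0.     0.001 -0.008] d=[-0.002 -0.001 -0.001]
zoom k27 240 110 4
zoom k28 290 100 4
```

View pics/k27.png

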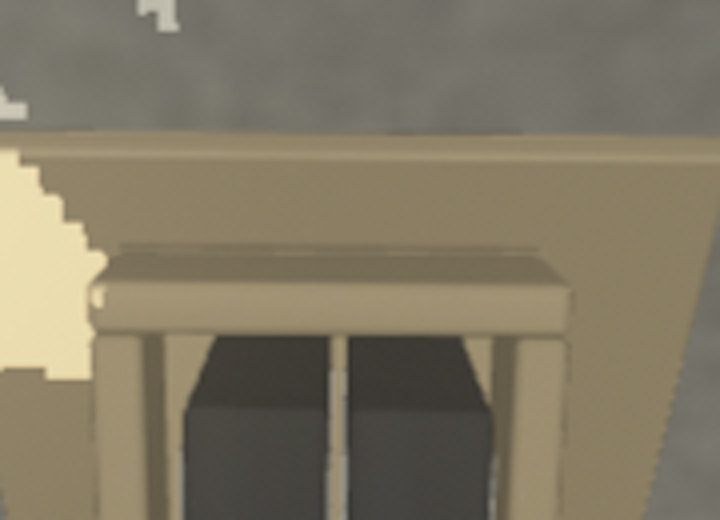

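View pics/k28.png

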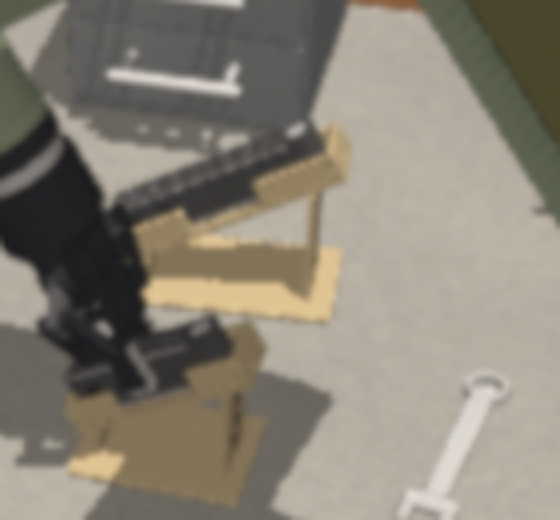

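Motion stalled with about 3 mm of clearance at the end wall, so the floor contact is made. Releasing and backing out along the bay normal.

```bash
python3 -m jog '[{"tx":0,"ty":0,"tz":0,"rx":0,"ry":0,"rz":0},{"tx":0,"ty":0,"tz":0,"rx":0,"ry":0,"rz":0},{"tx":0,"ty":0,"tz":0,"rx":0,"ry":0,"rz":0},{"tx":0,"ty":-0.5,"tz":0,"rx":0,"ry":0,"rz":0},{"tx":0,"ty":-2,"tz":0,"rx":0,"ry":0,"rz":0},{"tx":0,"ty":-3,"tz":0,"rx":0,"ry":0,"rz":0},{"tx":0,"ty":-3,"tz":0,"rx":0,"ry":0,"rz":0},{"tx":0,"ty":-3,"tz":0,"rx":0,"ry":0,"rz":0},{"tx":0,"ty":-3,"tz":0,"rx":0,"ry":0,"rz":0},{"tx":0,"ty":0,"tz":0,"rx":0,"ry":0,"rz":0},{"tx":0,"ty":0,"tz":0,"rx":0,"ry":0,"rz":0},{"tx":0,"ty":0,"tz":0,"rx":0,"ry":0,"rz":0}]' 0.5
python3 - <<'E'
from h import *
snap('wrist','w29'); snap('scene','s29'); snap('side','d29'); zoom('s29',175,150,335,270,'z1'); zoom('d29',290,110,430,225,'z2'); print(st()[0]['wrist_force'])
E
```

```text
t: 22.63
eef_pos: [0.6046, -0.121, 0.1675]
tool_rot: [-0.19, -0.177, 0.685, -0.681]
wrist_force: [-0.2, -0.2, -0.2]
gripper_width: 0.504
zoom z1 175 150 4
zoom z2 290 110 4
[ 0.00319174 -0.64941351 -0.21230654]
```

View pics/w29.png

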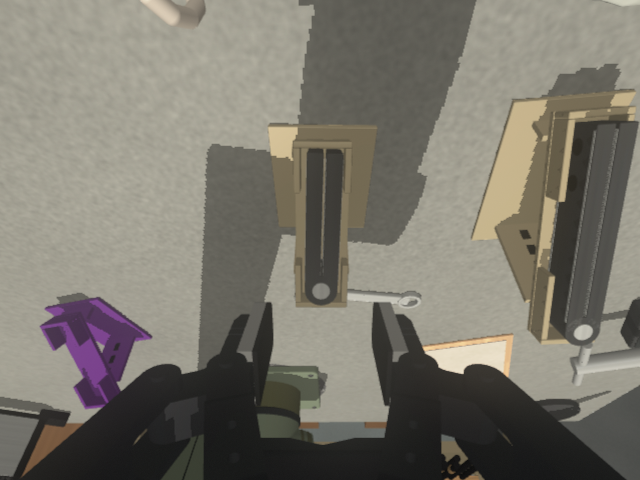

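View pics/z1.png

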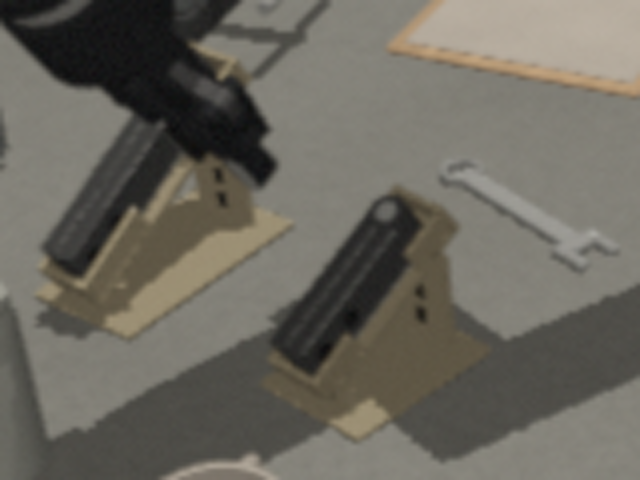

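View pics/z2.png

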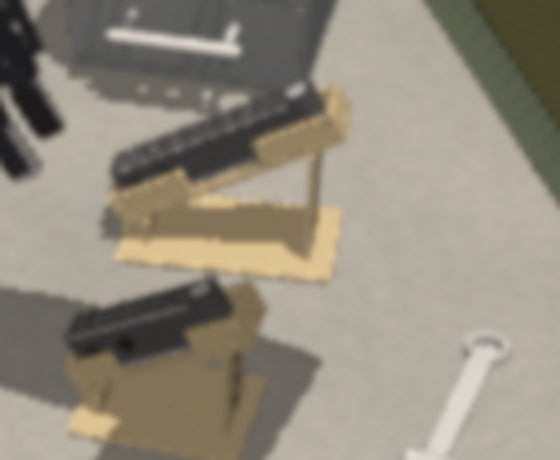

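```bash
python3 - <<'E'
from h import *
for nm,(x0,y0,x1,y1) in {'w29':(260,110,640,360),'s29':(175,150,335,270),'d29':(290,110,430,225)}.items():
    C=load(nm); im=cv2.imread(f'pics/{nm}.png')[y0:y1,x0:x1]; s=min(800/im.shape[1],600/im.shape[0]); im=cv2.resize(im,None,fx=s,fy=s,interpolation=cv2.INTER_CUBIC)
    for L,B,z,v in [(.178,.170,.069,[.536,-.320,3.208]),(.128,.12,.056,[.5344,-.121,3.1228])]:
        Mb=R.from_euler('ZY',[v[2],-np.pi/6]).as_matrix(); T=lambda P:(proj(C,np.array(P)@Mb.T+[v[0],v[1],z])-[x0,y0])*s
        sh=-.003
        P=[[B/2+sh,-.013,.036],[B/2+sh,.013,.036],[-B/2+sh,.013,.036],[-B/2+sh,-.013,.036]]
        cv2.polylines(im,[T(P).round().astype(int)],True,(0,255,255),1)
        hl=L/2;hw=.017
        cv2.polylines(im,[T([[hl,-hw,.02],[hl,hw,.02],[-hl,hw,.02],[-hl,-hw,.02]]).round().astype(int)],True,(0,0,255),1)
    cv2.imwrite(f'pics/f_{nm}.png',im)
E
```

```text
(no output)
```

View pics/f_w29.png

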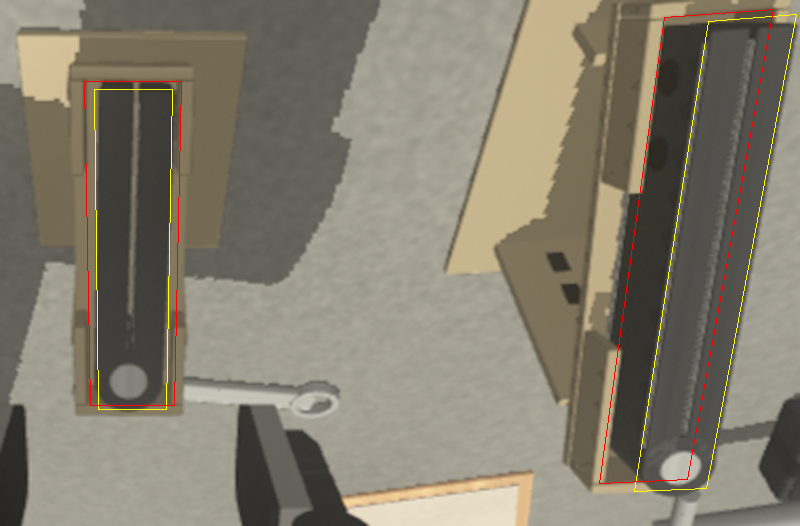

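View pics/f_s29.png

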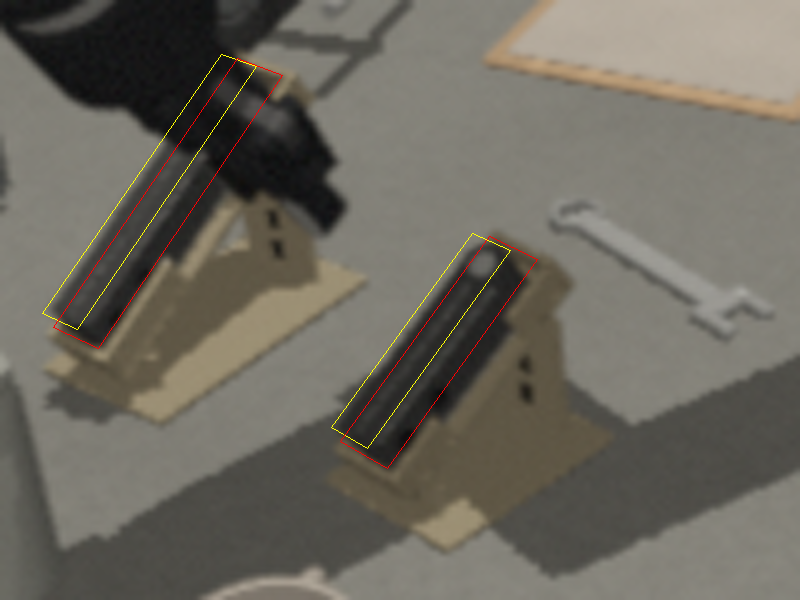

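View pics/f_d29.png

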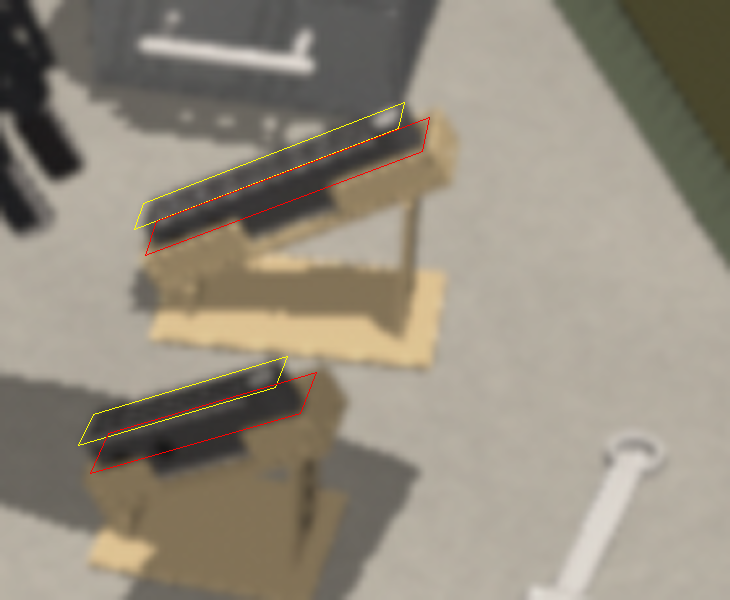

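```bash
python3 - <<'E'
from rig import arm
print(arm.finish_job())
E
```

```text
the job is handed in; nothing more can be done
None
```

I folded both dark-steel hinges shut and laid each in its beige case, long one first, then let go and backed the gripper away. The job was handed in at about 22.8 s of the 66 s allowed. I steered clear of the blue hinge, the purple case and the other loose items.

**Last checks:** In all three cameras both hinges look shut. They lie inside the bay walls, with their tops parallel to the bay floor at the expected 36 mm, so both appear flat. The short hinge has slid down against its lower end wall. The wrist force was near zero at the end. I saw no loose item out of place in the last pictures, but I did not measure their positions again.

**What disagreed:**
- **Finger tips:** They sat about 36 mm further back than the reported TCP, so my first close passed over the long hinge without moving it. I found the real tip height by lowering step by step, and used that from then on.
- **Case positions:** My rough readings from the fixed cameras were up to 10 mm off the wrist camera's. I used the wrist camera, which put the rims within about 1 mm on approach. The final overlay still shows a small, steady shift in the fixed-camera views.
- **Setting down:** The wrist force hardly changed when the short hinge touched down. I judged contact from the arm stopping and from the pictures.

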